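# Check the grip of the ticket clips and set out the sound holders

### The job

Test each ticket holder by pulling its card straight up: a sound clip keeps the card and lifts its own heavy foot, a weak one lets the card slip out. Stand each sound holder, carried by its card alone and with the card still fully in, upright on a marked place of its own on the turntable, square in the outline with the card facing outward or inward, and do not let the turntable turn. Stand each weak holder upright in the low carton and drop its card into the steel tray. Leave a holder that has no card where it stands.

Things in the scene. Friction and masses are not known exactly. Their poses are not given: they have to be found in the camera images.
- holder_a: ticket holder, 0.3 kg: dark steel foot 60 x 64 x 16 mm (x, y, z); steel stem 20 x 40 mm up to 46 mm; spring clip of two upright jaws, 40 mm wide (y), up to 72 mm. Origin: centre of underside; x is square to the card. A sound clip holds its card with over twice the holder's weight, a weak one with under half; alike to the eye. Without card, grip the stem's 40 mm wide sides (y) at 50 mm height, or the 18 mm across both jaws (x)
- card_a: stiff ticket card, starts (if it is there) upright in the clip of holder_a: 60 mm wide (y), 92 mm tall (z), 4 mm thick (x), 20 g; grip strip 10 mm thick (x), 60 mm wide along its top, 68 to 92 mm above its lower edge. Origin: middle of its lower edge, which starts 46 mm above the holder's underside, 26 mm deep in the clip; axes as the holder's while in the clip
- holder_a_clip (a point): point in the clip of holder_a where the origin of its card lies while the card is fully in
- holder_b: ticket holder, 0.3 kg: dark steel foot 60 x 64 x 16 mm (x, y, z); steel stem 20 x 40 mm up to 46 mm; spring clip of two upright jaws, 40 mm wide (y), up to 72 mm. Origin: centre of underside; x is square to the card. A sound clip holds its card with over twice the holder's weight, a weak one with under half; alike to the eye. Without card, grip the stem's 40 mm wide sides (y) at 50 mm height, or the 18 mm across both jaws (x)
- card_b: stiff ticket card, starts (if it is there) upright in the clip of holder_b: 60 mm wide (y), 92 mm tall (z), 4 mm thick (x), 20 g; grip strip 10 mm thick (x), 60 mm wide along its top, 68 to 92 mm above its lower edge. Origin: middle of its lower edge, which starts 46 mm above the holder's underside, 26 mm deep in the clip; axes as the holder's while in the clip
- holder_b_clip (a point): point in the clip of holder_b where the origin of its card lies while the card is fully in
- holder_c: ticket holder, 0.3 kg: dark steel foot 60 x 64 x 16 mm (x, y, z); steel stem 20 x 40 mm up to 46 mm; spring clip of two upright jaws, 40 mm wide (y), up to 72 mm. Origin: centre of underside; x is square to the card. A sound clip holds its card with over twice the holder's weight, a weak one with under half; alike to the eye. Without card, grip the stem's 40 mm wide sides (y) at 50 mm height, or the 18 mm across both jaws (x)
- card_c: stiff ticket card, starts (if it is there) upright in the clip of holder_c: 60 mm wide (y), 92 mm tall (z), 4 mm thick (x), 20 g; grip strip 10 mm thick (x), 60 mm wide along its top, 68 to 92 mm above its lower edge. Origin: middle of its lower edge, which starts 46 mm above the holder's underside, 26 mm deep in the clip; axes as the holder's while in the clip
- holder_c_clip (a point): point in the clip of holder_c where the origin of its card lies while the card is fully in
- holder_d: ticket holder, 0.3 kg: dark steel foot 60 x 64 x 16 mm (x, y, z); steel stem 20 x 40 mm up to 46 mm; spring clip of two upright jaws, 40 mm wide (y), up to 72 mm. Origin: centre of underside; x is square to the card. A sound clip holds its card with over twice the holder's weight, a weak one with under half; alike to the eye. Without card, grip the stem's 40 mm wide sides (y) at 50 mm height, or the 18 mm across both jaws (x)
- card_d: stiff ticket card, starts (if it is there) upright in the clip of holder_d: 60 mm wide (y), 92 mm tall (z), 4 mm thick (x), 20 g; grip strip 10 mm thick (x), 60 mm wide along its top, 68 to 92 mm above its lower edge. Origin: middle of its lower edge, which starts 46 mm above the holder's underside, 26 mm deep in the clip; axes as the holder's while in the clip
- holder_d_clip (a point): point in the clip of holder_d where the origin of its card lies while the card is fully in
- holder_e: ticket holder, 0.3 kg: dark steel foot 60 x 64 x 16 mm (x, y, z); steel stem 20 x 40 mm up to 46 mm; spring clip of two upright jaws, 40 mm wide (y), up to 72 mm. Origin: centre of underside; x is square to the card. A sound clip holds its card with over twice the holder's weight, a weak one with under half; alike to the eye. Without card, grip the stem's 40 mm wide sides (y) at 50 mm height, or the 18 mm across both jaws (x)
- card_e: stiff ticket card, starts (if it is there) upright in the clip of holder_e: 60 mm wide (y), 92 mm tall (z), 4 mm thick (x), 20 g; grip strip 10 mm thick (x), 60 mm wide along its top, 68 to 92 mm above its lower edge. Origin: middle of its lower edge, which starts 46 mm above the holder's underside, 26 mm deep in the clip; axes as the holder's while in the clip
- holder_e_clip (a point): point in the clip of holder_e where the origin of its card lies while the card is fully in
- holder_f: ticket holder, 0.3 kg: dark steel foot 60 x 64 x 16 mm (x, y, z); steel stem 20 x 40 mm up to 46 mm; spring clip of two upright jaws, 40 mm wide (y), up to 72 mm. Origin: centre of underside; x is square to the card. A sound clip holds its card with over twice the holder's weight, a weak one with under half; alike to the eye. Without card, grip the stem's 40 mm wide sides (y) at 50 mm height, or the 18 mm across both jaws (x)
- card_f: stiff ticket card, starts (if it is there) upright in the clip of holder_f: 60 mm wide (y), 92 mm tall (z), 4 mm thick (x), 20 g; grip strip 10 mm thick (x), 60 mm wide along its top, 68 to 92 mm above its lower edge. Origin: middle of its lower edge, which starts 46 mm above the holder's underside, 26 mm deep in the clip; axes as the holder's while in the clip
- holder_f_clip (a point): point in the clip of holder_f where the origin of its card lies while the card is fully in
- disc (a joint): turntable disc: wooden, 230 mm across, top 32 mm above the worktop, turns freely about its vertical axis at a light touch (0.006 N m); angle in rad, grows anticlockwise from above
- mark_0 (a point): centre of a marked place on the turntable (outline of dark lines, 71 x 75 mm; one of three, 120 degrees apart), 75 mm from the disc's axis, on the disc's top; x points outward from the axis, z up
- mark_1 (a point): centre of a marked place on the turntable (outline of dark lines, 71 x 75 mm; one of three, 120 degrees apart), 75 mm from the disc's axis, on the disc's top; x points outward from the axis, z up
- mark_2 (a point): centre of a marked place on the turntable (outline of dark lines, 71 x 75 mm; one of three, 120 degrees apart), 75 mm from the disc's axis, on the disc's top; x points outward from the axis, z up
- repair_carton: low open cardboard carton without a lid, 279 x 208 mm outside (x, y), 77 mm high, inner floor 34 mm above the worktop, walls 5 mm, fixed. Origin: centre of its underside
- card_tray: open dark steel tray 140 x 130 mm (x, y), 65 mm high, walls 4 mm, floor 4 mm thick, fixed. Origin: centre of its underside

How it is judged:
At the end, for the whole second after the job is handed in: Sound holders stand upright on marks (within 20 mm and 0.26 rad), cards within 15 mm of fully in; weak holders stand upright inside the carton, their cards lie in the tray; a holder without a card still stands within 70 mm of its first place; all at rest (((((horizontal distance between holder_a and mark_0 below 0.02 m and angle between the x axis of holder_a and the x axis of mark_0, either way round below 0.26 rad) or (horizontal distance between holder_a and mark_1 below 0.02 m and angle between the x axis of holder_a and the x axis of mark_1, either way round below 0.26 rad) or (horizontal distance between holder_a and mark_2 below 0.02 m and angle between the x axis of holder_a and the x axis of mark_2, either way round below 0.26 rad)) and angle between holder_a's own z axis and vertical below 0.1 rad and height (world z) of holder_a between 0.025 and 0.045 m and distance between card_a and holder_a_clip below 0.015 m) or (distance of holder_a from where it was at the start of the episode below 0.07 m and angle between holder_a's own z axis and vertical below 0.1 rad and distance between card_a and holder_a_clip above 5 m)) and linear speed of each of holder_a, card_a, holder_c, card_c, holder_e, card_e, holder_b, card_b, holder_d, card_d, holder_f, card_f below 0.02 m/s and ((((horizontal distance between holder_c and mark_0 below 0.02 m and angle between the x axis of holder_c and the x axis of mark_0, either way round below 0.26 rad) or (horizontal distance between holder_c and mark_1 below 0.02 m and angle between the x axis of holder_c and the x axis of mark_1, either way round below 0.26 rad) or (horizontal distance between holder_c and mark_2 below 0.02 m and angle between the x axis of holder_c and the x axis of mark_2, either way round below 0.26 rad)) and angle between holder_c's own z axis and vertical below 0.1 rad and height (world z) of holder_c between 0.025 and 0.045 m and distance between card_c and holder_c_clip below 0.015 m) or (distance of holder_c from where it was at the start of the episode below 0.07 m and angle between holder_c's own z axis and vertical below 0.1 rad and distance between card_c and holder_c_clip above 5 m)) and ((((horizontal distance between holder_e and mark_0 below 0.02 m and angle between the x axis of holder_e and the x axis of mark_0, either way round below 0.26 rad) or (horizontal distance between holder_e and mark_1 below 0.02 m and angle between the x axis of holder_e and the x axis of mark_1, either way round below 0.26 rad) or (horizontal distance between holder_e and mark_2 below 0.02 m and angle between the x axis of holder_e and the x axis of mark_2, either way round below 0.26 rad)) and angle between holder_e's own z axis and vertical below 0.1 rad and height (world z) of holder_e between 0.025 and 0.045 m and distance between card_e and holder_e_clip below 0.015 m) or (distance of holder_e from where it was at the start of the episode below 0.07 m and angle between holder_e's own z axis and vertical below 0.1 rad and distance between card_e and holder_e_clip above 5 m)) and ((x of holder_b in the frame of repair_carton between -0.125 and 0.125 m and y of holder_b in the frame of repair_carton between -0.09 and 0.09 m and x of card_b in the frame of card_tray between -0.075 and 0.075 m and y of card_b in the frame of card_tray between -0.07 and 0.07 m and height (world z) of holder_b below 0.045 m and angle between holder_b's own z axis and vertical below 0.2 rad and height (world z) of card_b below 0.07 m) or (distance of holder_b from where it was at the start of the episode below 0.07 m and angle between holder_b's own z axis and vertical below 0.1 rad and distance between card_b and holder_b_clip above 5 m)) and ((x of holder_d in the frame of repair_carton between -0.125 and 0.125 m and y of holder_d in the frame of repair_carton between -0.09 and 0.09 m and x of card_d in the frame of card_tray between -0.075 and 0.075 m and y of card_d in the frame of card_tray between -0.07 and 0.07 m and height (world z) of holder_d below 0.045 m and angle between holder_d's own z axis and vertical below 0.2 rad and height (world z) of card_d below 0.07 m) or (distance of holder_d from where it was at the start of the episode below 0.07 m and angle between holder_d's own z axis and vertical below 0.1 rad and distance between card_d and holder_d_clip above 5 m)) and ((x of holder_f in the frame of repair_carton between -0.125 and 0.125 m and y of holder_f in the frame of repair_carton between -0.09 and 0.09 m and x of card_f in the frame of card_tray between -0.075 and 0.075 m and y of card_f in the frame of card_tray between -0.07 and 0.07 m and height (world z) of holder_f below 0.045 m and angle between holder_f's own z axis and vertical below 0.2 rad and height (world z) of card_f below 0.07 m) or (distance of holder_f from where it was at the start of the episode below 0.07 m and angle between holder_f's own z axis and vertical below 0.1 rad and distance between card_f and holder_f_clip above 5 m))); the robot touches nothing.
It fails at once if the turntable was turned (a mark moved more than 20 mm) (distance of mark_0 from where it was at the start of the episode above 0.02 m).
It fails at once if a sound holder was taken by its foot, stem or clip instead of its card (contact force between the fingers and holder_a above 3 N or contact force between the fingers and holder_c above 3 N or contact force between the fingers and holder_e above 3 N).
Of card_a, card_b, card_c, card_d, card_e, card_f only 4 to 5 are there at a start; the rules pass over those that are not, and their reading is None.
At some moment in a run one of holder_b, holder_d, holder_f, navy_mug may be knocked a few centimetres aside while the robot is not near it.
It also fails if it takes over 210 s, if anything falls off the work surface, if the arm or the gripper's body presses on something with over 40 N, if the wrist force passes 120 N, or if a joint passes its speed limit or range.

### The arm

A 7-joint arm with a two-finger parallel gripper is mounted at the origin on a cart in front of the work surface, level with it; the furniture and walls round the work are solid. World frame = base frame: x ahead of the robot, y to its left, z up, the work surface at z = 0. Lengths are in m, angles in rad, forces in N, time in s.
With the tool pointing down it reaches from about 0.4 to 0.85 m from the base axis. Payload 4.5 kg.
Tool frame: the origin (TCP) lies on the centre line of the jaws, within the pads' length; the fingertips stand 17 mm ahead of it and the grasp point (between the pads) lies 2 mm behind it (r.tip_reach is the distance from the TCP to the fingertips, in m); z points along the fingers, y is the line along which they close (so a half turn about z gives the same grasp; the last joint's range is limited). The gripper opens to 88 mm and grips with 3 to 60 N. Pads are 18 mm wide; open, the fingers measure 123 mm over their backs; the gripper's body (75 mm by 187 mm) begins 45 mm behind the grasp point.
Start: joints at [1.265, 0.689, -0.195, 1.565, 0.157, 0.902, -0.215], TCP at [0.208, -0.589, 0.256] pointing down, gripper open.
Joint ranges: [-3.01, 3.01], [-0.46, 2.08], [-1.47, 1.51], [0.13, 2.56], [-1, 4.14], [0.04, 2.09], [-2.66, 2.66]. Speed limits (rad/s): [2.57, 2.57, 3.14, 3.14, 3.14, 3.14, 3.14].

### API

Orientations are given as a unit quaternion [x, y, z, w].
In Python, from plant import r gives the robot as it stands.
- The arm moves only by the tool step_arm, never from a script. Its argument "steps" is a list of rows, each a list of 7 numbers: the shift along the tool's x, y, z in cm, then the turn, a rotation vector about the tool's x, y, z in degrees, then the gripper's target within -1 to 1 (shut at 1, half-way at 0, fully open at -1). A call has 1 to 8 rows; each row shifts and turns the commanded pose from where the row before left it, along the tool's axes as they then stand; what a row does not reach is not made up. A row lasts 1/8 s, in which the tool goes at most 62.5 mm and 10.7 degrees, less where a joint would pass 70% of its speed; a pose out of reach is approached as far as the arm can. A call with a gripper value outside its range is refused whole. The fingers move at their own pace and stop on an object; "force" is the grip in N (left out, the last holds). Time passes only in rows, so rows that do not move let the fingers close. It gives the time, the measured TCP pose, the force, the opening and the grip force at its end, in the units of the state.
- r.get_state(): the state, without advancing time (a new reading comes with each control period).
- r.snapshot(name): name is "scene" or "top" or "wrist"; returns a dict with "pixels" (480x640x3 uint8, red, green, blue), "fx", "fy", "cx", "cy" (pixels), "cam_to_world" (4x4, takes a point from camera to world coordinates). Camera axes: x right, y down, z forward; pixel columns grow to the right and rows downward; lengths in m; the calibration is good to about 2 mm. The wrist camera is an equidistant fisheye: a pixel r from the principal point sees the ray r / f radians off the axis. A picture is of the moment at which its call begins. There is no depth.
- r.finish_job(): hands the job in; it is judged then, once.
The state is a dict: "clock": time; "q": joint angles; "qd": joint speeds; "joint_torque": joint torques, N m; "tool_pos": TCP position; "eef_rot": TCP orientation; "contact_force": force on the tool from outside, world axes, zero at the start; "moment": the same for the moment, N m; "opening": opening from 0.0 (shut) to 1.0 (fully open); "finger_force": force on a finger pad.
Only numpy, scipy, OpenCV 4.12 (cv2) and the standard library are available. Lean on these libraries where they do the work, as an engineer would, in place of code of your own. Each camera call takes 0.05 s, during which the arm holds its last target. There are 200 camera calls.

## Working session

There is one attempt and no reset: what is moved stays moved. The work goes in short steps, Python scripts to look and compute and a tool call to move; the robot and the scene stay as the last step left them, time stands still between calls to the robot, and variables do not carry over. Pictures are saved under pics/ and viewed, at most 16 in all, crops included, and the job is handed in when it is done.

Besides the shell and the picture viewer there is one more tool, called after "Emit:" by a JSON object that holds its "op" and its "data". step_arm: Moves the arm, as the interface text tells. Its arguments: {"type":"object","properties":{"steps":{"type":"array","items":{"type":"array","items":{"type":"number"}}},"force":{"type":"number"}},"required":["steps"]}

```bash
ls; mkdir -p pics; python3 - <<'E'
from plant import r
import cv2,pickle
for n in ("scene","top"):
    s=r.snapshot(n); cv2.imwrite(f"pics/{n}0.png",s["pixels"][:,:,::-1]); pickle.dump(s,open(f"{n}0.pkl","wb"))
    print(n,s["fx"],s["fy"],s["cx"],s["cy"],s["cam_to_world"].round(3).tolist() if hasattr(s["cam_to_world"],'round') else s["cam_to_world"])
st=r.get_state(); print(st["tool_pos"],st["eef_rot"],st["clock"])
E
```

```text
pics
scene 595.5647560983647 595.5647560983647 323.4804101621429 239.7283996619273 [[-0.77, -0.315, 0.555, -0.119], [-0.638, 0.347, -0.687, 0.734], [0.024, -0.883, -0.468, 0.661], [0.0, 0.0, 0.0, 1.0]]
top 494.18676592523815 494.18676592523815 309.1791504476175 240.9932620984334 [[0.015, -0.994, 0.109, 0.41], [-1.0, -0.015, 0.002, -0.1], [-0.0, -0.109, -0.994, 1.219], [0.0, 0.0, 0.0, 1.0]]
[ 0.20807737 -0.58877015  0.25500129] [ 9.85598145e-01  1.69102388e-01 -2.13093841e-04 -7.96312333e-04] 0.1
```

View pics/top0.png

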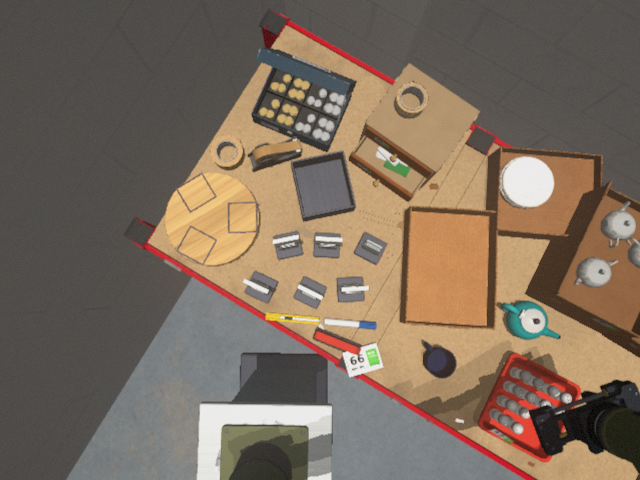

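View pics/scene0.png

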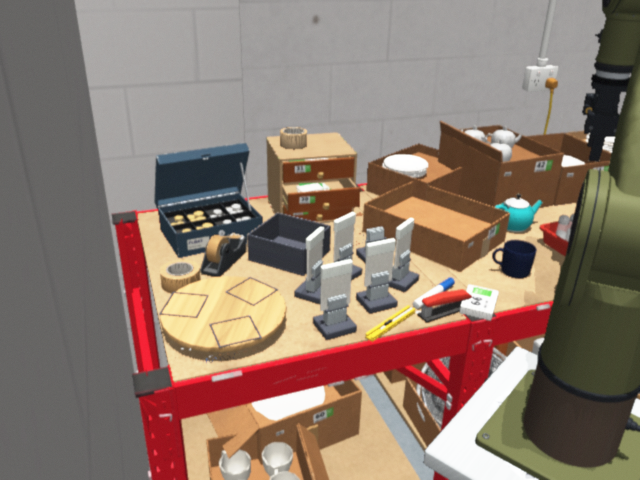

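Top view: carded holders at about (288,243), (327,243), (261,287), (310,291) and (351,288). The one without a card is at (370,247), the disc at (212,218), the tray at (323,185) and the carton at (449,267).

```bash
cat > h.py <<'E'
import numpy as np,cv2,pickle
def ray(s,u,v):
    T=np.array(s["cam_to_world"]); d=np.array([(u-s["cx"])/s["fx"],(v-s["cy"])/s["fy"],1.]); return T[:3,3],T[:3,:3]@d
def rayw(s,u,v): # fisheye
    T=np.array(s["cam_to_world"]); a=np.array([u-s["cx"],v-s["cy"]]); n=np.hypot(*a)+1e-9; t=n/s["fx"]
    return T[:3,3],T[:3,:3]@np.array([*(np.sin(t)*a/n),np.cos(t)])
def plane(s,u,v,z,f=ray):
    o,d=f(s,u,v); return (o+d*(z-o[2])/d[2])
def proj(s,p):
    T=np.linalg.inv(np.array(s["cam_to_world"])); c=T[:3,:3]@np.array(p)+T[:3,3]
    return np.array([s["fx"]*c[0]/c[2]+s["cx"],s["fy"]*c[1]/c[2]+s["cy"]])
E
python3 - <<'E'
from h import *
s=pickle.load(open("top0.pkl","rb")); im=s["pixels"]
g=im.astype(int); 
white=((g.min(2)>150)&(g.max(2)-g.min(2)<35)).astype(np.uint8)
dark=((g.max(2)<120)&(g.max(2)-g.min(2)<30)).astype(np.uint8)
for nm,m,z in(("white",white,.138),("dark",dark,.016)):
    m=m.copy(); k=np.zeros_like(m); k[225:310,240:392]=1; m*=k
    n,l,st,c=cv2.connectedComponentsWithStats(m)
    for i in range(1,n):
        if st[i,4]<40: continue
        ys,xs=np.where(l==i); (cx,cy),wh,a=cv2.minAreaRect(np.stack([xs,ys],1).astype(np.float32))
        b=cv2.boxPoints(((cx,cy),wh,a)); P=np.array([plane(s,*q,z)[:2] for q in b]); 
        print(nm,st[i].tolist(),P.mean(0).round(3),"sides",np.linalg.norm(P[0]-P[1]).round(3),np.linalg.norm(P[1]-P[2]).round(3),
        "ang",np.degrees(np.arctan2(*(P[1]-P[0])[::-1])).round(1))
for nm,uv,z in(("disc",(212,218),.032),("m",(197,192),.032),("m",(243,217),.032),("m",(197,243),.032),("tray",(323,185),.065),("carton",(449,267),.077),("empty",(370,247),.016)):
    print(nm,plane(s,*uv,z).round(3))
cv2.imwrite("pics/crop1.png",cv2.resize(im[160:320,150:400][:,:,::-1],None,fx=3.2,fy=3.2,interpolation=cv2.INTER_CUBIC))
E
```

```text
white [272, 235, 27, 9, 131] [ 0.533 -0.045] sides 0.059 0.011 ang -77.2
white [315, 236, 28, 6, 132] [ 0.535 -0.141] sides 0.011 0.06 ang -3.0
white [367, 240, 15, 11, 76] [ 0.522 -0.24 ] sides 0.012 0.035 ang -26.1
white [243, 279, 26, 15, 144] [0.428 0.018] sides 0.013 0.06 ang -23.3
white [297, 284, 26, 16, 157] [ 0.416 -0.1  ] sides 0.014 0.058 ang -25.7
white [341, 286, 28, 8, 153] [ 0.425 -0.199] sides 0.059 0.015 ang -89.1
dark [274, 232, 25, 7, 63] [ 0.558 -0.041] sides 0.06 0.007 ang -77.7
dark [315, 233, 25, 4, 69] [ 0.56  -0.142] sides 0.007 0.059 ang -2.5
dark [354, 233, 32, 31, 406] [ 0.529 -0.246] sides 0.059 0.061 ang -26.1
dark [275, 239, 28, 20, 205] [ 0.522 -0.048] sides 0.062 0.038 ang -77.7
dark [314, 240, 27, 18, 216] [ 0.524 -0.14 ] sides 0.039 0.064 ang -4.4
dark [250, 272, 28, 31, 227] [0.43  0.016] sides 0.056 0.063 ang -25.2
dark [300, 277, 26, 19, 115] [ 0.435 -0.11 ] sides 0.021 0.063 ang -25.7
dark [337, 277, 26, 25, 221] [ 0.427 -0.198] sides 0.061 0.058 ang -89.1
disc [0.594 0.139 0.032]
m [0.657 0.178 0.032]
m [0.597 0.063 0.032]
m [0.532 0.173 0.032]
tray [ 0.672 -0.129  0.065]
carton [ 0.48  -0.422  0.077]
empty [ 0.53  -0.247  0.016]
```

View pics/crop1.png

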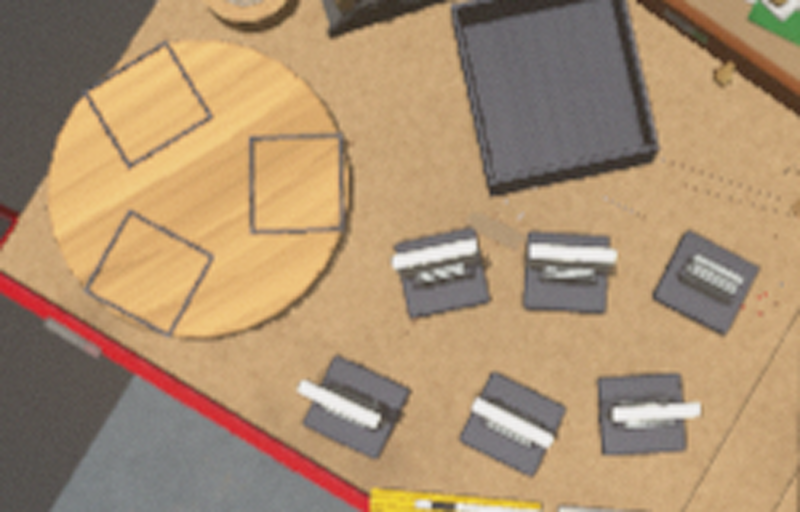

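Emit:
{"op": "step_arm", "data": {"steps": [[0, 0, -0.6, 0, 0, -9, -0.2], [0, 0, -0.6, 0, 0, -9, -0.2], [0, 0, -0.6, 0, 0, -9, -0.2], [0, 0, -0.6, 0, 0, -9, -0.2], [0, 0, -0.6, 0, 0, -9, -0.2], [0, 0, -0.6, 0, 0, -9, -0.2], [0, 0, -0.6, 0, 0, -9, -0.2], [0, 0, -0.6, 0, 0, -8.5, -0.2]], "force": 25}}

```text
clock: 1.1
tool_pos: [0.208, -0.589, 0.3034]
eef_rot: [0.699, 0.715, 0.0, -0.001]
contact_force: [-0.4, 0.1, 0.2]
opening: 0.601
finger_force: 0.0
```

Emit:
{"op": "step_arm", "data": {"steps": [[4.8, 2.8, 0, 0, 0, 0, -0.2], [4.8, 2.8, 0, 0, 0, 0, -0.2], [4.8, 2.8, 0, 0, 0, 0, -0.2], [4.8, 2.8, 0, 0, 0, 0, -0.2], [4.8, 2.8, 0, 0, 0, 0, -0.2], [4.8, 2.8, 0, 0, 0, 0, -0.2], [4.8, 2.8, 0, 0, 0, 0, -0.2], [4.8, 2.8, 0, 0, 0, 0, -0.2]]}}

```text
clock: 2.1
tool_pos: [0.4262, -0.2, 0.3036]
eef_rot: [0.701, 0.713, -0.0, -0.0]
contact_force: [1.2, -0.3, -0.1]
opening: 0.602
finger_force: 0.0
```

```bash
cat >> h.py <<'E'
def pose(r):
    s=r.get_state(); q=s["eef_rot"]; return np.array(s["tool_pos"]),np.degrees(2*np.arctan2(q[1],q[0]))
def go(r,tgt,yaw,p0=None):
    """turn needed (tool z deg), then shift in tool axes at the final yaw, cm"""
    p,y=pose(r); d=(np.array(tgt)-p)*100; t=np.radians(yaw); dy=(yaw-y+180)%360-180
    return "at",p.round(4).tolist(),round(y,1),"turn",round(-dy,1),"shift",[round(v,2) for v in (np.cos(t)*d[0]+np.sin(t)*d[1],np.sin(t)*d[0]-np.cos(t)*d[1],-d[2])]
E
python3 - <<'E'
from plant import r
from h import *
print(go(r,[.425,-.199,.124],91))
s=r.snapshot("wrist"); cv2.imwrite("pics/w1.png",s["pixels"][:,:,::-1]); pickle.dump(s,open("w1.pkl","wb"))
print(s["fx"],s["cx"],s["cy"],np.array(s["cam_to_world"]).round(3).tolist())
s=pickle.load(open("top0.pkl","rb")); im=s["pixels"].astype(int)
# marks: dark lines inside disc
m=((im.max(2)<150)&(im[:,:,0]-im[:,:,2]<60)).astype(np.uint8); k=np.zeros_like(m); cv2.circle(k,(212,219),44,1,-1); m*=k
# fill enclosed areas
n,l,st,c=cv2.connectedComponentsWithStats(((1-m)*k).astype(np.uint8),connectivity=4)
for i in range(1,n):
    if 200<st[i,4]<1500:
        ys,xs=np.where(l==i); R=cv2.minAreaRect(np.stack([xs,ys],1).astype(np.float32)); P=np.array([plane(s,*q,.032)[:2] for q in cv2.boxPoints(R)])
        e=P[1]-P[0]; print("mark",P.mean(0).round(4),np.linalg.norm(e).round(3),np.linalg.norm(P[2]-P[1]).round(3),np.degrees(np.arctan2(e[1],e[0])).round(1))
E
```

```text
('at', [0.4262, -0.2, 0.3036], np.float64(90.9), 'turn', np.float64(-0.1), 'shift', [np.float64(0.11), np.float64(-0.12), np.float64(17.96)])
371.64829954431775 316.58608865141633 237.52301821186649 [[1.0, 0.015, 0.004, 0.426], [0.015, -0.953, -0.302, -0.122], [-0.0, 0.302, -0.953, 0.433], [0.0, 0.0, 0.0, 1.0]]
```

View pics/w1.png

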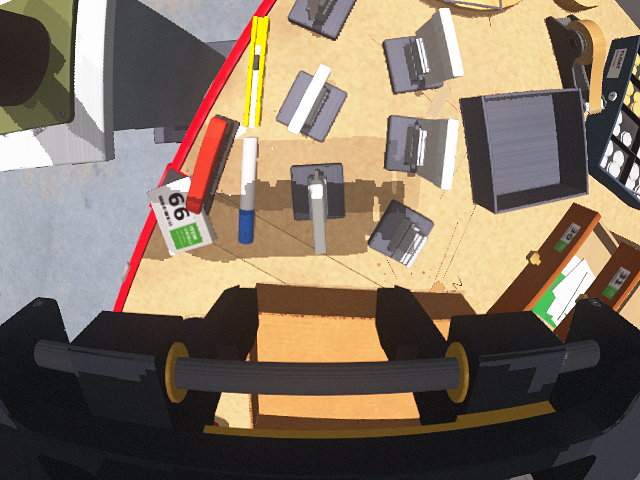

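The wrist view shows the card centred between the fingers (card at column 318, finger gap 245–385). I'm going down to it.

Emit:
{"op": "step_arm", "data": {"steps": [[0.1, -0.1, 4.5, 0, 0, 0, -0.2], [0, 0, 4.5, 0, 0, 0, -0.2], [0, 0, 4.5, 0, 0, 0, -0.2], [0, 0, 3, 0, 0, 0, -0.2], [0, 0, 1.5, 0, 0, 0, -0.2], [0, 0, 0, 0, 0, 0, 1], [0, 0, 0, 0, 0, 0, 1], [0, 0, 0, 0, 0, 0, 1]], "force": 25}}

```text
clock: 3.15
tool_pos: [0.4252, -0.2008, 0.1245]
eef_rot: [0.701, 0.713, 0.0, 0.001]
contact_force: [0.0, -0.5, 0.3]
opening: 0.283
finger_force: 0.0
```

Emit:
{"op": "step_arm", "data": {"steps": [[0, 0, 0, 0, 0, 0, 1], [0, 0, -0.5, 0, 0, 0, 1], [0, 0, -0.5, 0, 0, 0, 1], [0, 0, -0.5, 0, 0, 0, 1], [0, 0, -0.5, 0, 0, 0, 1], [0, 0, -1, 0, 0, 0, 1], [0, 0, -1, 0, 0, 0, 1], [0, 0, 0, 0, 0, 0, 1]]}}

```text
clock: 4.15
tool_pos: [0.4254, -0.2008, 0.1646]
eef_rot: [0.701, 0.713, 0.0, 0.001]
contact_force: [-0.1, 1.0, -3.6]
opening: 0.111
finger_force: 25.0
```

```bash
python3 - <<'E'
from plant import r
from h import *
t=pickle.load(open("top0.pkl","rb"))
C=[]
for nm,c in (("right",[(251,138),(343,134),(345,231),(252,232)]),("low",[(132,212),(211,256),(170,333),(88,288)]),("up",[(167,43),(210,118),(131,165),(90,94)])):
    P=np.array([plane(t,u/3.2+150,v/3.2+160,.032)[:2] for u,v in c]); C.append(P.mean(0)); print(nm,P.mean(0).round(4),[np.linalg.norm(P[i]-P[i-1]).round(3) for i in range(4)])
o=np.mean(C,0); print("axis",o.round(4),[(np.degrees(np.arctan2(*(c-o)[::-1])).round(1),np.linalg.norm(c-o).round(4)) for c in C])
s=r.snapshot("scene"); cv2.imwrite("pics/s2.png",s["pixels"][140:400,130:530,::-1]); print(pose(r),r.get_state()["contact_force"])
E
```

```text
right [0.5963 0.0633] [np.float64(0.072), np.float64(0.07), np.float64(0.075), np.float64(0.07)]
low [0.5271 0.1726] [np.float64(0.066), np.float64(0.069), np.float64(0.065), np.float64(0.071)]
up [0.6554 0.1783] [np.float64(0.07), np.float64(0.068), np.float64(0.07), np.float64(0.064)]
axis [0.5929 0.1381] [(np.float64(-87.4), np.float64(0.0748)), (np.float64(152.3), np.float64(0.0743)), (np.float64(32.8), np.float64(0.0743))]
(array([ 0.42501676, -0.20074594,  0.16419799]), np.float64(90.95100742125112)) [-0.34852129  0.17929458 -4.07551671]
```

View pics/s2.png

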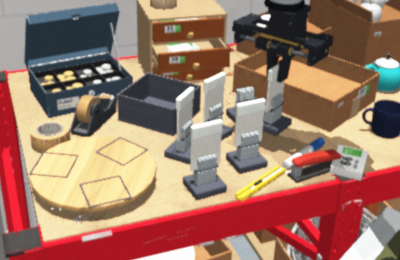

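Wrist force is about 3.6–4 N with a 10 mm grip, so H5 seems to be lifted and sound. I'm raising it further and checking.

Emit:
{"op": "step_arm", "data": {"steps": [[0, 0, -2, 0, 0, 0, 1], [0, 0, -4, 0, 0, -8, 1], [0, 0, -4, 0, 0, -8, 1], [0, 0, -4, 0, 0, -8, 1], [0, 0, -1.6, 0, 0, -7.8, 1], [0, 0, 0, 0, 0, 0, 1]]}}

```text
clock: 4.95
tool_pos: [0.425, -0.2007, 0.3202]
eef_rot: [0.48, 0.877, 0.0, 0.001]
contact_force: [-0.4, -0.3, -2.0]
opening: 0.107
finger_force: 25.0
```

```bash
python3 - <<'E'
from plant import r
from h import *
print(go(r,[.6554,.1773,.32],122.8), r.get_state()["contact_force"].__repr__())
s=r.snapshot("scene"); pickle.dump(s,open("s3.pkl","wb"))
p,y=pose(r)
for z in (.32-.124,.32-.124-.01,.138): print(z,proj(s,[p[0],p[1],z]).round(1))
u,v=proj(s,[p[0],p[1],.2]).astype(int); print(u,v); y0,x0=v-80,u-80
im=s["pixels"][y0:y0+160,x0:x0+160,::-1]; cv2.imwrite("pics/s3.png",cv2.resize(im,None,fx=3.7,fy=3.7,interpolation=cv2.INTER_CUBIC)); print(y0,x0)
E
```

```text
('at', [0.425, -0.2007, 0.3202], np.float64(122.7), 'turn', np.float64(-0.1), 'shift', [np.float64(19.3), np.float64(39.85), np.float64(0.02)]) array([-0.35185584, -0.29754201, -1.99601053])
0.196 [409.  196.5]
0.186 [408.6 201.2]
0.138 [406.4 223.2]
409 194
114 329
```

View pics/s3.png

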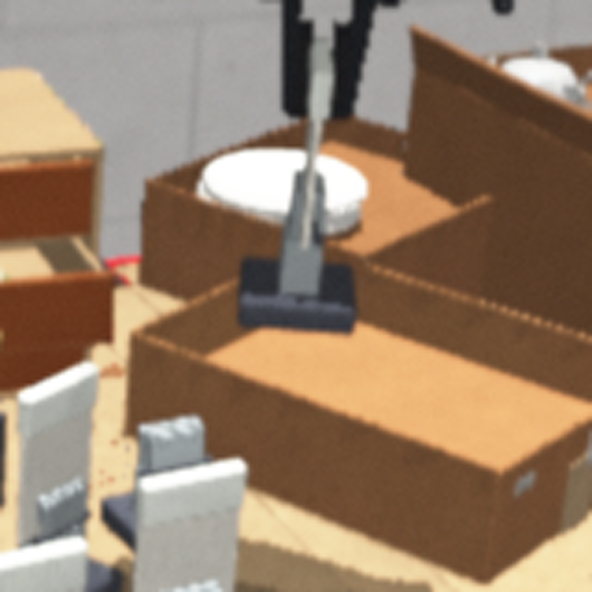

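The holder hangs fully from its card, foot underside at crop row ~328 where I expected ~329. H5 is sound, so I'm carrying it to the far mark.

Emit:
{"op": "step_arm", "data": {"steps": [[2.4, 5, 0, 0, 0, 0, 1], [2.4, 5, 0, 0, 0, 0, 1], [2.4, 5, 0, 0, 0, 0, 1], [2.4, 5, 0, 0, 0, 0, 1], [2.4, 5, 0, 0, 0, 0, 1], [2.4, 5, 0, 0, 0, 0, 1], [2.4, 5, 0, 0, 0, 0, 1], [2.5, 4.85, 0, 0, 0, 0, 1]]}}

```text
clock: 6.0
tool_pos: [0.6556, 0.1786, 0.3171]
eef_rot: [0.48, 0.877, -0.002, -0.001]
contact_force: [0.6, -0.5, -2.6]
opening: 0.109
finger_force: 25.0
```

Emit:
{"op": "step_arm", "data": {"steps": [[0, 0, 4, 0, 0, 0, 1], [0, 0, 4, 0, 0, 0, 1], [0, 0, 4, 0, 0, 0, 1], [0, 0, 2.5, 0, 0, 0, 1], [0, 0, 1, 0, 0, 0, 1], [0, 0, 0, 0, 0, 0, 1]]}}

```text
clock: 6.75
tool_pos: [0.6548, 0.1773, 0.1635]
eef_rot: [0.479, 0.878, -0.001, -0.001]
contact_force: [1.4, 0.0, -2.5]
opening: 0.11
finger_force: 25.0
```

```bash
python3 - <<'E'
from plant import r
from h import *
print(go(r,[.6554,.1773,.156],122.8), r.get_state()["contact_force"],r.get_state()["opening"])
s=r.snapshot("scene"); 
cv2.imwrite("pics/s4.png",cv2.resize(s["pixels"][200:370,140:310,::-1],None,fx=3.4,fy=3.4,interpolation=cv2.INTER_CUBIC))
E
```

```text
('at', [0.6548, 0.1773, 0.1635], np.float64(122.8), 'turn', np.float64(-0.0), 'shift', [np.float64(-0.04), np.float64(0.05), np.float64(0.75)]) [ 1.36975548  0.00420997 -2.51079504] 0.10970415008378205
```

View pics/s4.png

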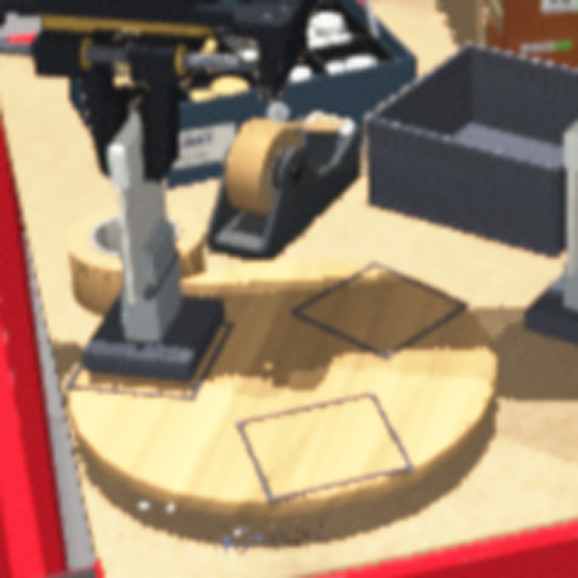

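The foot sits square over the far outline, a few mm above it.

Emit:
{"op": "step_arm", "data": {"steps": [[0, 0, 0.3, 0, 0, 0, 1], [0, 0, 0.3, 0, 0, 0, 1], [0, 0, 0, 0, 0, 0, 1]]}}

```text
clock: 7.18
tool_pos: [0.6554, 0.1773, 0.1588]
eef_rot: [0.479, 0.878, -0.0, 0.0]
contact_force: [-0.7, -0.1, -2.4]
opening: 0.11
finger_force: 25.0
```

Emit:
{"op": "step_arm", "data": {"steps": [[0, 0, 0.1, 0, 0, 0, 1], [0, 0, 0.1, 0, 0, 0, 1], [0, 0, 0, 0, 0, 0, 1]]}}

```text
clock: 7.55
tool_pos: [0.6559, 0.1778, 0.1577]
eef_rot: [0.479, 0.878, 0.001, 0.001]
contact_force: [-0.5, 0.3, 4.8]
opening: 0.108
finger_force: 25.0
```

Emit:
{"op": "step_arm", "data": {"steps": [[0, 0, 0, 0, 0, 0, 0.2], [0, 0, 0, 0, 0, 0, 0.2], [0, 0, 0, 0, 0, 0, 0.2], [0, 0, -1, 0, 0, 0, 0.2], [0, 0, -3, 0, 0, 0, 0.2], [0, 0, -5, 0, 0, 0, -0.2], [0, 0, -5, 0, 0, 0, -0.2]]}}

```text
clock: 8.43
tool_pos: [0.6552, 0.1775, 0.2987]
eef_rot: [0.479, 0.878, 0.0, -0.0]
contact_force: [0.2, 0.4, -0.1]
opening: 0.592
finger_force: 0.0
```

```bash
python3 - <<'E'
from plant import r
from h import *
print(go(r,[.428,.018,.30],66.7))
E
```

```text
('at', [0.6552, 0.1775, 0.2987], np.float64(122.8), 'turn', np.float64(56.1), 'shift', [np.float64(-23.64), np.float64(-14.56), np.float64(-0.13)])
```

Emit:
{"op": "step_arm", "data": {"steps": [[0, 0, 0, 0, 0, 9, -0.2], [0, 0, 0, 0, 0, 9, -0.2], [0, 0, 0, 0, 0, 9, -0.2], [0, 0, 0, 0, 0, 9, -0.2], [0, 0, 0, 0, 0, 9, -0.2], [0, 0, 0, 0, 0, 9, -0.2], [0, 0, 0, 0, 0, 2, -0.2]]}}

```text
clock: 9.3
tool_pos: [0.6554, 0.1777, 0.2974]
eef_rot: [0.835, 0.55, 0.0, 0.0]
contact_force: [0.1, 0.2, -0.2]
opening: 0.6
finger_force: 0.0
```

Emit:
{"op": "step_arm", "data": {"steps": [[-4, -2.4, 0, 0, 0, 0, -0.2], [-4, -2.4, 0, 0, 0, 0, -0.2], [-4, -2.4, 0, 0, 0, 0, -0.2], [-4, -2.4, 0, 0, 0, 0, -0.2], [-4, -2.5, 0, 0, 0, 0, -0.2], [-3.6, -2.5, 0, 0, 0, 0, -0.2], [0, 0, 0, 0, 0, 0, -0.2]]}}

```text
clock: 10.18
tool_pos: [0.4254, 0.0161, 0.297]
eef_rot: [0.835, 0.55, -0.002, 0.0]
contact_force: [0.6, 1.0, 0.6]
opening: 0.602
finger_force: 0.0
```

```bash
cat > look.py <<'E'
# white strip components in the top view at z=.138, plus saved crop
from plant import r
from h import *
import sys
def cards(s,z=.138):
    g=s["pixels"].astype(int); m=((g.min(2)>150)&(g.max(2)-g.min(2)<35)).astype(np.uint8); k=np.zeros_like(m); k[165:310,170:392]=1
    n,l,st,c=cv2.connectedComponentsWithStats(m*k)
    for i in range(1,n):
        if 50<st[i,4]<400:
            ys,xs=np.where(l==i); b=cv2.boxPoints(cv2.minAreaRect(np.stack([xs,ys],1).astype(np.float32)))
            P=np.array([plane(s,*q,z)[:2] for q in b]); a,e=P[1]-P[0],P[2]-P[1]; L=max(a,e,key=np.linalg.norm)
            print("card",P.mean(0).round(3),np.linalg.norm(a).round(3),np.linalg.norm(e).round(3),"strip",(np.degrees(np.arctan2(L[1],L[0]))%180).round(1))
if __name__=="__main__":
    s=r.snapshot("top"); pickle.dump(s,open("t.pkl","wb")); cards(s)
E
python3 - <<'E'
from look import *
print(go(r,[.428,.018,.124],66.7))
cards(r.snapshot("top"))
s=r.snapshot("wrist"); cv2.imwrite("pics/w2.png",s["pixels"][:,:,::-1])
E
```

```text
('at', [0.4254, 0.0161, 0.297], np.float64(66.8), 'turn', np.float64(0.1), 'shift', [np.float64(0.28), np.float64(0.17), np.float64(17.3)])
card [0.663 0.186] 0.062 0.01 strip 122.8
card [ 0.534 -0.048] 0.054 0.011 strip 102.3
card [ 0.536 -0.141] 0.059 0.011 strip 90.9
card [ 0.522 -0.239] 0.014 0.036 strip 64.0
card [ 0.416 -0.1  ] 0.014 0.058 strip 64.4
```

View pics/w2.png

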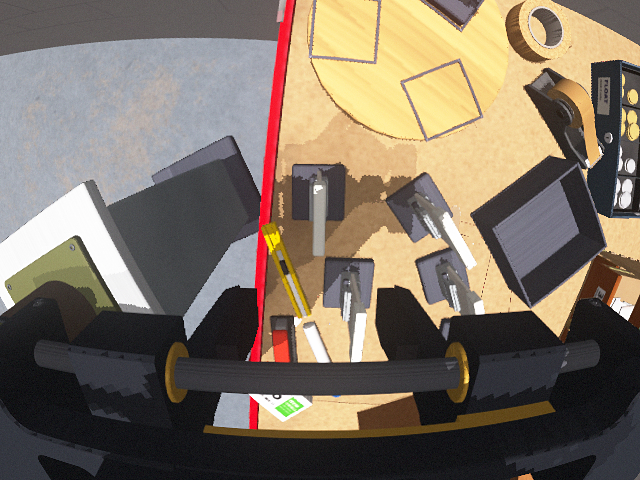

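The card is centred between the fingers (column 319). I'll descend and pull.

Emit:
{"op": "step_arm", "data": {"steps": [[0.2, 0, 4.5, 0, 0, 0, -0.2], [0, 0, 4.5, 0, 0, 0, -0.2], [0, 0, 4.5, 0, 0, 0, -0.2], [0, 0, 2.8, 0, 0, 0, -0.2], [0, 0, 1, 0, 0, 0, 0.2], [0, 0, 0, 0, 0, 0, 0.5], [0, 0, 0, 0, 0, 0, 1], [0, 0, 0, 0, 0, 0, 1]]}}

```text
clock: 11.28
tool_pos: [0.4297, 0.02, 0.1246]
eef_rot: [0.835, 0.55, 0.001, 0.0]
contact_force: [0.1, 0.7, -0.4]
opening: 0.172
finger_force: 0.0
```

Emit:
{"op": "step_arm", "data": {"steps": [[0, 0, 0, 0, 0, 0, 1], [0, 0, 0, 0, 0, 0, 1], [0, 0, -0.5, 0, 0, 0, 1], [0, 0, -0.5, 0, 0, 0, 1], [0, 0, -0.5, 0, 0, 0, 1], [0, 0, 0, 0, 0, 0, 1]]}}

```text
clock: 12.02
tool_pos: [0.429, 0.0199, 0.1391]
eef_rot: [0.835, 0.55, 0.0, 0.0]
contact_force: [0.8, 0.2, -2.8]
opening: 0.111
finger_force: 25.0
```

```bash
python3 - <<'E'
from plant import r
print([r.get_state()["contact_force"].round(2).tolist()]); r.snapshot("top"); print([r.get_state()["contact_force"].round(2).tolist()])
E
```

```text
[[0.8, 0.15, -2.83]]
[[0.0, 0.75, -2.54]]
```

Emit:
{"op": "step_arm", "data": {"steps": [[0, 0, -2, 0, 0, 0, 1], [0, 0, -3.5, 0, 0, 0, 1], [0, 0, -4, 0, 0, 4.5, 1], [0, 0, -4, 0, 0, 0, 1], [0, 0, -3, 0, 0, 0, 1], [0, 0, 0, 0, 0, 0, 1]]}}

```text
clock: 12.82
tool_pos: [0.4299, 0.0201, 0.305]
eef_rot: [0.856, 0.517, 0.002, 0.001]
contact_force: [-0.3, -0.6, -3.6]
opening: 0.11
finger_force: 25.0
```

```bash
python3 - <<'E'
from plant import r
from h import *
print(go(r,[.5271,.1726,.32],62.3),r.get_state()["contact_force"])
E
```

```text
('at', [0.4299, 0.0201, 0.305], np.float64(62.2), 'turn', np.float64(-0.1), 'shift', [np.float64(18.02), np.float64(1.52), np.float64(-1.5)]) [-0.30820605 -0.62557625 -3.57586487]
```

Emit:
{"op": "step_arm", "data": {"steps": [[4.5, 0.4, 0, 0, 0, 0, 1], [4.5, 0.4, 0, 0, 0, 0, 1], [4.5, 0.4, 0, 0, 0, 0, 1], [4.5, 0.3, 0, 0, 0, 0, 1], [0, 0, 4, 0, 0, 0, 1], [0, 0, 4, 0, 0, 0, 1], [0, 0, 4, 0, 0, 0, 1], [0, 0, 1.8, 0, 0, 0, 1]]}}

```text
clock: 13.82
tool_pos: [0.5231, 0.171, 0.1612]
eef_rot: [0.856, 0.517, -0.004, -0.0]
contact_force: [1.6, 0.2, -2.5]
opening: 0.107
finger_force: 25.0
```

Emit:
{"op": "step_arm", "data": {"steps": [[0, 0, 0, 0, 0, 0, 1], [0, 0, 0, 0, 0, 0, 1]]}}

```text
clock: 14.08
tool_pos: [0.5259, 0.1725, 0.1655]
eef_rot: [0.856, 0.517, -0.0, -0.0]
contact_force: [0.1, 0.2, -2.2]
opening: 0.11
finger_force: 25.0
```

```bash
python3 - <<'E'
from plant import r
from h import *
print(go(r,[.5268,.1728,.157],62.3),r.get_state()["contact_force"])
E
```

```text
('at', [0.5259, 0.1725, 0.1655], np.float64(62.3), 'turn', np.float64(-0.0), 'shift', [np.float64(0.07), np.float64(0.07), np.float64(0.85)]) [ 0.10847363  0.20938771 -2.21295556]
```

Emit:
{"op": "step_arm", "data": {"steps": [[0, 0, 0.3, 0, 0, 0, 1], [0, 0, 0.3, 0, 0, 0, 1], [0, 0, 0.1, 0, 0, 0, 1], [0, 0, 0, 0, 0, 0, 1], [0, 0, 0, 0, 0, 0, 1]]}}

```text
clock: 14.7
tool_pos: [0.526, 0.1723, 0.1588]
eef_rot: [0.856, 0.517, 0.0, 0.0]
contact_force: [0.4, 0.5, -2.0]
opening: 0.11
finger_force: 25.0
```

Emit:
{"op": "step_arm", "data": {"steps": [[0, 0, 0.1, 0, 0, 0, 1], [0, 0, 0.1, 0, 0, 0, 1], [0, 0, 0, 0, 0, 0, 1]]}}

```text
clock: 15.08
tool_pos: [0.5267, 0.1725, 0.1572]
eef_rot: [0.856, 0.517, 0.001, 0.0]
contact_force: [1.2, -0.8, 1.4]
opening: 0.111
finger_force: 25.0
```

Emit:
{"op": "step_arm", "data": {"steps": [[0, 0, 0, 0, 0, 0, 0.3], [0, 0, 0, 0, 0, 0, 0.3], [0, 0, 0, 0, 0, 0, 0.3], [0, 0, -1, 0, 0, 0, 0.3], [0, 0, -3, 0, 0, 0, 0.2], [0, 0, -5, 0, 0, 0, -0.2], [0, 0, -5, 0, 0, 0, -0.2]]}}

```text
clock: 15.95
tool_pos: [0.5256, 0.1723, 0.2987]
eef_rot: [0.856, 0.517, -0.0, -0.0]
contact_force: [1.2, 0.2, 0.3]
opening: 0.59
finger_force: 0.0
```

```bash
python3 look.py; python3 - <<'E'
from plant import r
from h import *
print(go(r,[.533,-.046,.30],102.6))
E
```

```text
card [0.67  0.175] 0.031 0.01 strip 123.9
card [ 0.533 -0.046] 0.059 0.011 strip 102.8
card [ 0.536 -0.141] 0.059 0.011 strip 90.9
card [ 0.522 -0.24 ] 0.014 0.035 strip 64.0
card [ 0.416 -0.1  ] 0.014 0.058 strip 64.4
('at', [0.5286, 0.1744, 0.3053], np.float64(62.3), 'turn', np.float64(-40.3), 'shift', [np.float64(-21.6), np.float64(-4.38), np.float64(0.53)])
```

Emit:
{"op": "step_arm", "data": {"steps": [[0, 0, 0, 0, 0, -9, -0.2], [0, 0, 0, 0, 0, -9, -0.2], [0, 0, 0, 0, 0, -9, -0.2], [0, 0, 0, 0, 0, -9, -0.2], [0, 0, 0, 0, 0, -4.4, -0.2], [-3, -0.5, 0, 0, 0, 0, -0.2]]}}

```text
clock: 16.75
tool_pos: [0.5272, 0.1443, 0.2974]
eef_rot: [0.623, 0.782, 0.001, -0.001]
contact_force: [1.1, -0.8, -0.9]
opening: 0.598
finger_force: 0.0
```

Emit:
{"op": "step_arm", "data": {"steps": [[-4.5, -0.9, 0, 0, 0, 0, -0.2], [-4.5, -0.9, 0, 0, 0, 0, -0.2], [-4.5, -0.9, 0, 0, 0, 0, -0.2], [-4.5, -0.9, 0.5, 0, 0, 0, -0.2], [-0.6, -0.3, 0, 0, 0, 0, -0.2], [0, 0, 0, 0, 0, 0, -0.2]]}}

```text
clock: 17.5
tool_pos: [0.5303, -0.0478, 0.2921]
eef_rot: [0.625, 0.781, 0.0, 0.0]
contact_force: [-0.1, -0.1, 0.0]
opening: 0.601
finger_force: 0.0
```

```bash
python3 - <<'E'
from plant import r
from h import *
print(go(r,[.533,-.046,.124],102.8))
s=r.snapshot("wrist"); g=s["pixels"].astype(int)
m=((g.max(2)-g.min(2)<25)&(g.min(2)>105)); 
for v in range(170,260,15): 
    xs=np.where(m[v,280:360])[0]+280; print(v,(xs.min(),xs.max()) if len(xs) else None)
E
```

```text
('at', [0.5303, -0.0478, 0.2921], np.float64(102.6), 'turn', np.float64(-0.2), 'shift', [np.float64(0.12), np.float64(0.3), np.float64(16.81)])
170 (np.int64(294), np.int64(344))
185 (np.int64(295), np.int64(329))
200 (np.int64(311), np.int64(326))
215 (np.int64(312), np.int64(327))
230 (np.int64(315), np.int64(326))
245 (np.int64(315), np.int64(326))
```

Emit:
{"op": "step_arm", "data": {"steps": [[0.1, 0.2, 4.5, 0, 0, 0, -0.2], [0, 0, 4.5, 0, 0, 0, -0.2], [0, 0, 4.5, 0, 0, 0, -0.2], [0, 0, 2.5, 0, 0, 0, -0.2], [0, 0, 0.8, 0, 0, 0, 0.2], [0, 0, 0, 0, 0, 0, 0.5], [0, 0, 0, 0, 0, 0, 1], [0, 0, 0, 0, 0, 0, 1]]}}

```text
clock: 18.55
tool_pos: [0.5328, -0.0466, 0.1247]
eef_rot: [0.625, 0.781, 0.001, 0.001]
contact_force: [-0.2, 0.5, 0.3]
opening: 0.167
finger_force: 0.0
```

Emit:
{"op": "step_arm", "data": {"steps": [[0, 0, 0, 0, 0, 0, 1], [0, 0, 0, 0, 0, 0, 1], [0, 0, -0.5, 0, 0, 0, 1], [0, 0, -0.5, 0, 0, 0, 1], [0, 0, -0.5, 0, 0, 0, 1], [0, 0, 0, 0, 0, 0, 1]]}}

```text
clock: 19.3
tool_pos: [0.5324, -0.0466, 0.1392]
eef_rot: [0.625, 0.781, 0.0, 0.0]
contact_force: [1.8, 0.4, 0.4]
opening: 0.11
finger_force: 25.0
```

Emit:
{"op": "step_arm", "data": {"steps": [[0, 0, -1, 0, 0, 0, 1], [0, 0, -1, 0, 0, 0, 1], [0, 0, -1, 0, 0, 0, 1], [0, 0, 0, 0, 0, 0, 1], [0, 0, 0, 0, 0, 0, 1]]}}

```text
clock: 19.92
tool_pos: [0.532, -0.0468, 0.1687]
eef_rot: [0.625, 0.781, -0.0, -0.0]
contact_force: [0.2, -0.4, -0.3]
opening: 0.111
finger_force: 25.0
```

No load after pulling 4 cm, so H1 is weak and its card goes to the tray.

```bash
python3 - <<'E'
from plant import r
from h import *
print(go(r,[.668,-.122,.23],102.6))
t=pickle.load(open("top0.pkl","rb"))
for q in [(292,164),(345,152),(356,208),(303,221)]: print(plane(t,*q,.065).round(3))
for q in [(403,207),(496,212),(494,327),(401,321)]: print(plane(t,*q,.077).round(3))
E
```

```text
('at', [0.532, -0.0468, 0.1687], np.float64(102.7), 'turn', np.float64(0.1), 'shift', [np.float64(-10.31), np.float64(11.63), np.float64(-6.13)])
[ 0.722 -0.054  0.065]
[ 0.753 -0.181  0.065]
[ 0.618 -0.208  0.065]
[ 0.585 -0.083  0.065]
[ 0.619 -0.317  0.077]
[ 0.611 -0.534  0.077]
[ 0.345 -0.523  0.077]
[ 0.355 -0.311  0.077]
```

Emit:
{"op": "step_arm", "data": {"steps": [[0, 0, -3.5, 0, 0, 0, 1], [0, 0, -3, 0, 0, 0, 1], [0, 0, 0, 0, 0, 0, 1]]}}

```text
clock: 20.3
tool_pos: [0.5333, -0.0464, 0.2352]
eef_rot: [0.625, 0.781, 0.001, 0.001]
contact_force: [0.3, -0.2, -0.5]
opening: 0.109
finger_force: 25.0
```

Emit:
{"op": "step_arm", "data": {"steps": [[-2.7, 2.8, 0, 0, 0, 0, 1], [-2.7, 2.8, 0, 0, 0, 0, 1], [-2.7, 2.8, 0, 0, 0, 0, 1], [-2.7, 2.9, 0, 0, 0, 0, 1], [0, 0, 5, 0, 0, 0, 1], [0, 0, 4, 0, 0, 0, 1], [0, 0, 3, 0, 0, 0, 1], [0, 0, 0, 0, 0, 0, 1]]}}

```text
clock: 21.3
tool_pos: [0.6632, -0.1273, 0.1096]
eef_rot: [0.624, 0.781, -0.003, -0.003]
contact_force: [-0.0, 0.3, 0.5]
opening: 0.109
finger_force: 25.0
```

Emit:
{"op": "step_arm", "data": {"steps": [[0, 0, 0, 0, 0, 0, 0.4], [0, 0, 0, 0, 0, 0, 0.4], [0, 0, 0, 0, 0, 0, 0.4], [0, 0, -1, 0, 0, 0, 0.4], [0, 0, -4, 0, 0, 0, 0.4], [0, 0, -5, 0, 0, 0, 0.4], [0, 0, -3, 0, 0, 0, 0.4]]}}

```text
clock: 22.18
tool_pos: [0.6671, -0.1269, 0.2476]
eef_rot: [0.625, 0.781, 0.001, 0.002]
contact_force: [-0.4, 0.1, -0.2]
opening: 0.298
finger_force: 0.0
```

```bash
python3 - <<'E'
from plant import r
from h import *
print(go(r,[.533,-.046,.23],102.6))
s=r.snapshot("top"); pickle.dump(s,open("t1.pkl","wb"))
cv2.imwrite("pics/t1.png",cv2.resize(s["pixels"][140:310,160:410][:,:,::-1],None,fx=3,fy=3,interpolation=cv2.INTER_CUBIC))
E
```

```text
('at', [0.6671, -0.1269, 0.2476], np.float64(102.7), 'turn', np.float64(0.1), 'shift', [np.float64(10.82), np.float64(-11.33), np.float64(1.76)])
```

View pics/t1.png

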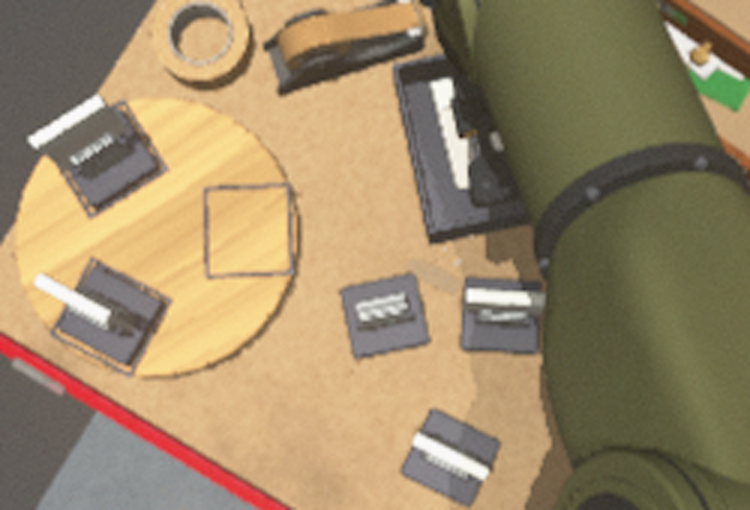

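The card lies in the tray and holder H1 still stands at crop (386,315). Its removal would bring the gripper body close to H4's card, so H4 is next.

Emit:
{"op": "step_arm", "data": {"steps": [[0, 0, -1.5, 0, 0, 9, -0.2], [0, 0, -1.5, 0, 0, 9, -0.2], [0, 0, -1, 0, 0, 9, -0.2], [0, 0, -1, 0, 0, 9, -0.2], [0, 0, 0, 0, 0, 2.3, -0.2], [0, 0, 0, 0, 0, 0, -0.2]]}}

```text
clock: 22.98
tool_pos: [0.6658, -0.1272, 0.2936]
eef_rot: [0.846, 0.534, -0.0, -0.0]
contact_force: [-0.7, 0.0, -0.3]
opening: 0.597
finger_force: 0.0
```

```bash
python3 - <<'E'
from look import *
print(go(r,[.416,-.10,.30],64.4))
t=pickle.load(open("t1.pkl","rb")); print(plane(t,288.7,245,.016))
cards(r.snapshot("top"))
E
```

```text
('at', [0.6658, -0.1272, 0.2936], np.float64(64.5), 'turn', np.float64(0.1), 'shift', [np.float64(-8.34), np.float64(-23.7), np.float64(-0.64)])
[ 0.53215851 -0.04818493  0.016     ]
card [0.662 0.188] 0.061 0.011 strip 124.4
card [0.528 0.178] 0.014 0.062 strip 62.0
card [ 0.527 -0.049] 0.037 0.014 strip 102.3
card [ 0.416 -0.101] 0.014 0.059 strip 64.4
```

Emit:
{"op": "step_arm", "data": {"steps": [[-1.7, -4.75, 0, 0, 0, 0, -0.2], [-1.7, -4.75, 0, 0, 0, 0, -0.2], [-1.7, -4.75, 0, 0, 0, 0, -0.2], [-1.7, -4.75, 0, 0, 0, 0, -0.2], [-1.6, -4.6, 0, 0, 0, 0, -0.2], [0, 0, 0, 0, 0, 0, -0.2]]}}

```text
clock: 23.78
tool_pos: [0.4126, -0.101, 0.2933]
eef_rot: [0.846, 0.534, -0.003, -0.001]
contact_force: [1.3, -0.0, -0.2]
opening: 0.598
finger_force: 0.0
```

```bash
python3 - <<'E'
from plant import r
from h import *
print(go(r,[.416,-.10,.124],64.4))
s=r.snapshot("wrist"); g=s["pixels"].astype(int)
m=((g.max(2)-g.min(2)<25)&(g.min(2)>105)); 
for v in range(170,260,15): 
    xs=np.where(m[v,280:360])[0]+280; print(v,(xs.min(),xs.max()) if len(xs) else None)
E
```

```text
('at', [0.4126, -0.101, 0.2933], np.float64(64.5), 'turn', np.float64(0.1), 'shift', [np.float64(0.24), np.float64(0.27), np.float64(16.93)])
170 (np.int64(299), np.int64(324))
185 (np.int64(315), np.int64(331))
200 (np.int64(315), np.int64(331))
215 (np.int64(315), np.int64(330))
230 (np.int64(319), np.int64(330))
245 (np.int64(280), np.int64(329))
```

Emit:
{"op": "step_arm", "data": {"steps": [[0.1, 0.3, 4.5, 0, 0, 0, -0.2], [0, 0, 4.5, 0, 0, 0, -0.2], [0, 0, 4.5, 0, 0, 0, -0.2], [0, 0, 2.5, 0, 0, 0, -0.2], [0, 0, 0.9, 0, 0, 0, 0.2], [0, 0, 0, 0, 0, 0, 0.5], [0, 0, 0, 0, 0, 0, 1], [0, 0, 0, 0, 0, 0, 1]]}}

```text
clock: 24.82
tool_pos: [0.4208, -0.1015, 0.1255]
eef_rot: [0.846, 0.532, 0.001, 0.001]
contact_force: [-0.0, -0.5, 0.2]
opening: 0.166
finger_force: 0.0
```

Emit:
{"op": "step_arm", "data": {"steps": [[0, 0, 0, 0, 0, 0, 1], [0, 0, 0, 0, 0, 0, 1], [0, 0, -0.5, 0, 0, 0, 1], [0, 0, -0.5, 0, 0, 0, 1], [0, 0, -0.5, 0, 0, 0, 1], [0, 0, 0, 0, 0, 0, 1]]}}

```text
clock: 25.58
tool_pos: [0.4203, -0.1014, 0.1402]
eef_rot: [0.846, 0.533, 0.0, 0.0]
contact_force: [-0.7, -0.7, 0.6]
opening: 0.109
finger_force: 25.0
```

Emit:
{"op": "step_arm", "data": {"steps": [[0, 0, -1, 0, 0, 0, 1], [0, 0, -1, 0, 0, 0, 1], [0, 0, -1, 0, 0, 0, 1], [0, 0, 0, 0, 0, 0, 1], [0, 0, 0, 0, 0, 0, 1]]}}

```text
clock: 26.2
tool_pos: [0.4201, -0.1014, 0.1697]
eef_rot: [0.846, 0.533, -0.0, 0.0]
contact_force: [0.4, -0.3, -0.5]
opening: 0.109
finger_force: 25.0
```

H4 is weak too, so its card goes to the tray.

Emit:
{"op": "step_arm", "data": {"steps": [[0, 0, -3.5, 0, 0, -9, 1], [0, 0, -3.5, 0, 0, -9, 1], [0, 0, -2, 0, 0, -9, 1], [0, 0, 0, 0, 0, -9, 1], [0, 0, 0, 0, 0, 0, 1]]}}

```text
clock: 26.82
tool_pos: [0.4198, -0.1014, 0.2594]
eef_rot: [0.641, 0.768, -0.0, -0.0]
contact_force: [-0.0, 0.6, 0.2]
opening: 0.11
finger_force: 25.0
```

```bash
python3 - <<'E'
from plant import r
from h import *
print(go(r,[.672,-.132,.11],100.4))
E
```

```text
('at', [0.4198, -0.1014, 0.2594], np.float64(100.3), 'turn', np.float64(-0.1), 'shift', [np.float64(-7.56), np.float64(24.26), np.float64(14.94)])
```

Emit:
{"op": "step_arm", "data": {"steps": [[-1.5, 4.85, 0, 0, 0, 0, 1], [-1.5, 4.85, 0, 0, 0, 0, 1], [-1.5, 4.85, 0, 0, 0, 0, 1], [-1.5, 4.85, 0, 0, 0, 0, 1], [-1.5, 4.85, 0, 0, 0, 0, 1], [0, 0, 5, 0, 0, 0, 1], [0, 0, 5, 0, 0, 0, 1], [0, 0, 4.5, 0, 0, 0, 1]]}}

```text
clock: 27.82
tool_pos: [0.6713, -0.1312, 0.1117]
eef_rot: [0.641, 0.767, -0.001, -0.001]
contact_force: [0.6, 0.2, -0.3]
opening: 0.108
finger_force: 25.0
```

Emit:
{"op": "step_arm", "data": {"steps": [[0, 0, 0, 0, 0, 0, 1], [0, 0, 0, 0, 0, 0, 0.4], [0, 0, 0, 0, 0, 0, 0.4], [0, 0, 0, 0, 0, 0, 0.4], [0, 0, -1, 0, 0, 0, 0.4], [0, 0, -4, 0, 0, 0, 0.4], [0, 0, -5, 0, 0, 0, 0], [0, 0, -5, 0, 0, 0, -0.2]]}}

```text
clock: 28.82
tool_pos: [0.6721, -0.1313, 0.2673]
eef_rot: [0.64, 0.768, 0.0, 0.0]
contact_force: [0.7, -0.4, 0.0]
opening: 0.502
finger_force: 0.0
```

```bash
python3 - <<'E'
from plant import r
from h import *
print(go(r,[.536,-.141,.30],90.0))
E
```

```text
('at', [0.6721, -0.1313, 0.2673], np.float64(100.4), 'turn', np.float64(10.4), 'shift', [np.float64(-0.97), np.float64(-13.61), np.float64(-3.27)])
```

Emit:
{"op": "step_arm", "data": {"steps": [[0, 0, -1.5, 0, 0, 6, -0.2], [0, 0, -1.7, 0, 0, 6, -0.2], [-0.5, -4.6, 0, 0, 0, 0, -0.2], [-0.5, -4.6, 0, 0, 0, 0, -0.2], [-0.5, -4.3, 0, 0, 0, 0, -0.2], [0, 0, 0, 0, 0, 0, -0.2], [0, 0, 0, 0, 0, 0, -0.2]]}}

```text
clock: 29.7
tool_pos: [0.538, -0.1425, 0.2978]
eef_rot: [0.717, 0.697, 0.001, 0.001]
contact_force: [-0.9, 0.4, 0.2]
opening: 0.6
finger_force: 0.0
```

```bash
python3 - <<'E'
from plant import r
from h import *
print(go(r,[.536,-.141,.124],88))
s=r.snapshot("wrist"); g=s["pixels"].astype(int)
m=((g.max(2)-g.min(2)<25)&(g.min(2)>105)); 
for v in range(170,260,15): 
    xs=np.where(m[v,280:360])[0]+280; print(v,(xs.min(),xs.max()) if len(xs) else None)
E
```

```text
('at', [0.538, -0.1425, 0.2978], np.float64(88.4), 'turn', np.float64(0.4), 'shift', [np.float64(0.14), np.float64(-0.2), np.float64(17.38)])
170 (np.int64(289), np.int64(357))
185 (np.int64(304), np.int64(322))
200 (np.int64(304), np.int64(321))
215 (np.int64(304), np.int64(321))
230 (np.int64(307), np.int64(318))
245 (np.int64(307), np.int64(317))
```

Emit:
{"op": "step_arm", "data": {"steps": [[0.1, -0.4, 4.5, 0, 0, 0, -0.2], [0, 0, 4.5, 0, 0, 0, -0.2], [0, 0, 4.5, 0, 0, 0, -0.2], [0, 0, 2.9, 0, 0, 0, -0.2], [0, 0, 0.9, 0, 0, 0, 0.2], [0, 0, 0, 0, 0, 0, 0.5], [0, 0, 0, 0, 0, 0, 1], [0, 0, 0, 0, 0, 0, 1]]}}

```text
clock: 30.75
tool_pos: [0.5336, -0.1416, 0.1249]
eef_rot: [0.717, 0.697, 0.001, 0.001]
contact_force: [-0.1, -0.4, -0.6]
opening: 0.166
finger_force: 0.0
```

Emit:
{"op": "step_arm", "data": {"steps": [[0, 0, 0, 0, 0, 0, 1], [0, 0, 0, 0, 0, 0, 1], [0, 0, -0.5, 0, 0, 0, 1], [0, 0, -0.5, 0, 0, 0, 1], [0, 0, -0.5, 0, 0, 0, 1], [0, 0, 0, 0, 0, 0, 1]]}}

```text
clock: 31.5
tool_pos: [0.5329, -0.1415, 0.1391]
eef_rot: [0.717, 0.697, 0.0, 0.0]
contact_force: [0.1, -0.2, -2.7]
opening: 0.109
finger_force: 25.0
```

Emit:
{"op": "step_arm", "data": {"steps": [[0, 0, -1, 0, 0, 0, 1], [0, 0, -1, 0, 0, 0, 1], [0, 0, -1, 0, 0, 0, 1], [0, 0, 0, 0, 0, 0, 1], [0, 0, 0, 0, 0, 0, 1]]}}

```text
clock: 32.12
tool_pos: [0.5327, -0.1416, 0.1687]
eef_rot: [0.717, 0.697, -0.0, 0.0]
contact_force: [-0.4, -0.3, -3.4]
opening: 0.112
finger_force: 25.0
```

H2 is sound and goes to the right mark.

Emit:
{"op": "step_arm", "data": {"steps": [[0, 0, -3, 0, 0, 0, 1], [0, 0, -4, 0, 0, 9, 1], [0, 0, -4, 0, 0, 9, 1], [0, 0, -3, 0, 0, 9, 1], [0, 0, 0, 0, 0, 9, 1], [0, 0, 0, 0, 0, 9, 1], [0, 0, 0, 0, 0, 9, 1], [0, 0, 0, 0, 0, 9, 1]]}}

```text
clock: 33.12
tool_pos: [0.5323, -0.1412, 0.3081]
eef_rot: [0.976, 0.217, -0.001, -0.0]
contact_force: [-0.1, -0.4, -4.0]
opening: 0.107
finger_force: 25.0
```

Emit:
{"op": "step_arm", "data": {"steps": [[0, 0, 0, 0, 0, 9, 1], [0, 0, 0, 0, 0, 9, 1], [0, 0, 0, 0, 0, 4.8, 1], [0, 0, 0, 0, 0, 0, 1], [0, 0, 0, 0, 0, 0, 1]]}}

```text
clock: 33.75
tool_pos: [0.5326, -0.1413, 0.3084]
eef_rot: [1.0, 0.023, -0.0, -0.0]
contact_force: [0.2, 0.0, -3.4]
opening: 0.112
finger_force: 25.0
```

```bash
python3 - <<'E'
from plant import r
from h import *
print(go(r,[.5963,.0632,.162],2.6),r.get_state()["contact_force"])
E
```

```text
('at', [0.5326, -0.1413, 0.3084], np.float64(2.7), 'turn', np.float64(0.1), 'shift', [np.float64(7.29), np.float64(-20.14), np.float64(14.64)]) [ 0.23923104  0.03879263 -3.36996412]
```

Emit:
{"op": "step_arm", "data": {"steps": [[1.8, -5, 0, 0, 0, 0, 1], [1.8, -5, 0, 0, 0, 0, 1], [1.8, -5, 0, 0, 0, 0, 1], [1.9, -5.1, 0, 0, 0, 0, 1], [0, 0, 4, 0, 0, 0, 1], [0, 0, 4, 0, 0, 0, 1], [0, 0, 4, 0, 0, 0, 1], [0, 0, 2.2, 0, 0, 0, 1]]}}

```text
clock: 34.75
tool_pos: [0.5955, 0.0624, 0.1643]
eef_rot: [1.0, 0.023, -0.002, 0.0]
contact_force: [1.1, -0.0, -4.4]
opening: 0.109
finger_force: 25.0
```

Emit:
{"op": "step_arm", "data": {"steps": [[0, 0, 0, 0, 0, 0, 1], [0, 0, 0, 0, 0, 0, 1]]}}

```text
clock: 35.0
tool_pos: [0.5976, 0.0629, 0.1677]
eef_rot: [1.0, 0.023, 0.001, -0.0]
contact_force: [-0.8, 0.1, -2.9]
opening: 0.112
finger_force: 25.0
```

```bash
python3 - <<'E'
from plant import r
from h import *
print(go(r,[.5963,.0632,.156],2.6),r.get_state()["contact_force"])
E
```

```text
('at', [0.5976, 0.0629, 0.1677], np.float64(2.6), 'turn', np.float64(-0.0), 'shift', [np.float64(-0.13), np.float64(-0.04), np.float64(1.17)]) [-0.82623413  0.07974654 -2.87258793]
```

Emit:
{"op": "step_arm", "data": {"steps": [[0, 0, 0.4, 0, 0, 0, 1], [0, 0, 0.4, 0, 0, 0, 1], [0, 0, 0.1, 0, 0, 0, 1], [0, 0, 0, 0, 0, 0, 1], [0, 0, 0, 0, 0, 0, 1]]}}

```text
clock: 35.62
tool_pos: [0.5968, 0.0627, 0.1578]
eef_rot: [1.0, 0.022, 0.0, 0.0]
contact_force: [-0.4, -0.2, -3.3]
opening: 0.11
finger_force: 25.0
```

Emit:
{"op": "step_arm", "data": {"steps": [[0, 0, 0.1, 0, 0, 0, 1], [0, 0, 0.1, 0, 0, 0, 1], [0, 0, 0, 0, 0, 0, 1]]}}

```text
clock: 36.0
tool_pos: [0.5975, 0.0627, 0.1568]
eef_rot: [1.0, 0.022, 0.001, -0.0]
contact_force: [-0.3, -0.2, 5.1]
opening: 0.109
finger_force: 25.0
```

Emit:
{"op": "step_arm", "data": {"steps": [[0, 0, 0, 0, 0, 0, 0.3], [0, 0, 0, 0, 0, 0, 0.3], [0, 0, 0, 0, 0, 0, 0.3], [0, 0, -1, 0, 0, 0, 0.3], [0, 0, -3, 0, 0, 0, 0.3], [0, 0, -5, 0, 0, 0, 0.3], [0, 0, -4, 0, 0, 0, 0.3]]}}

```text
clock: 36.88
tool_pos: [0.597, 0.0628, 0.2882]
eef_rot: [1.0, 0.022, 0.001, -0.0]
contact_force: [0.8, -0.4, -0.1]
opening: 0.347
finger_force: 0.0
```

Emit:
{"op": "step_arm", "data": {"steps": [[0, 5, 0, 0, 0, 0, 0.3], [0, 5, 0, 0, 0, 0, 0.3], [0, 5, 0, 0, 0, -9, 0.3], [0, 0, 0, 0, 0, -9, 0.3], [0, 0, 0, 0, 0, -9, 0.3], [0, 0, 0, 0, 0, -9, 0.3], [0, 0, 0, 0, 0, -9, 0.3], [0, 0, 0, 0, 0, -9, 0.3]]}}

```text
clock: 37.88
tool_pos: [0.6034, -0.0874, 0.2864]
eef_rot: [0.879, 0.476, 0.0, 0.0]
contact_force: [0.6, -0.2, 0.4]
opening: 0.351
finger_force: 0.0
```

```bash
python3 - <<'E'
from plant import r
from h import *
print(go(r,[.4205,-.1015,.29],64.5))
s=r.snapshot("top"); pickle.dump(s,open("t2.pkl","wb"))
cv2.imwrite("pics/t2.png",cv2.resize(s["pixels"][140:340,160:420][:,:,::-1],None,fx=3,fy=3,interpolation=cv2.INTER_CUBIC))
E
```

```text
('at', [0.6034, -0.0874, 0.2864], np.float64(56.9), 'turn', np.float64(-7.6), 'shift', [np.float64(-9.15), np.float64(-15.9), np.float64(-0.36)])
```

View pics/t2.png

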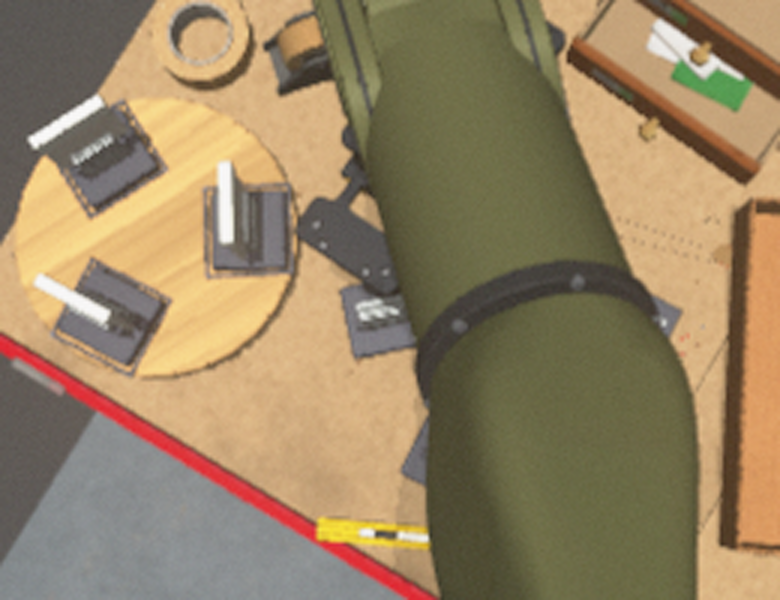

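All three sound holders stand square in their outlines. Now for weak holder H4.

Emit:
{"op": "step_arm", "data": {"steps": [[0, 0, 0, 0, 0, -7.6, 0.2], [-2.3, -4, 0, 0, 0, 0, 0.2], [-2.3, -4, 0, 0, 0, 0, 0.2], [-2.3, -4, 0, 0, 0, 0, 0.2], [-2.2, -3.9, 0, 0, 0, 0, 0.2], [0, 0, 0, 0, 0, 0, 0.2], [0, 0, 0, 0, 0, 0, 0.2]]}}

```text
clock: 38.8
tool_pos: [0.4219, -0.0999, 0.2864]
eef_rot: [0.848, 0.53, 0.001, 0.001]
contact_force: [0.1, 0.8, 0.1]
opening: 0.398
finger_force: 0.0
```

```bash
python3 - <<'E'
from plant import r
from h import *
print(go(r,[.4205,-.1015,.062],64.5))
s=r.snapshot("wrist"); cv2.imwrite("pics/w3.png",s["pixels"][:,:,::-1])
E
```

```text
('at', [0.4219, -0.0999, 0.2864], np.float64(64.1), 'turn', np.float64(-0.4), 'shift', [np.float64(-0.2), np.float64(-0.06), np.float64(22.44)])
```

View pics/w3.png

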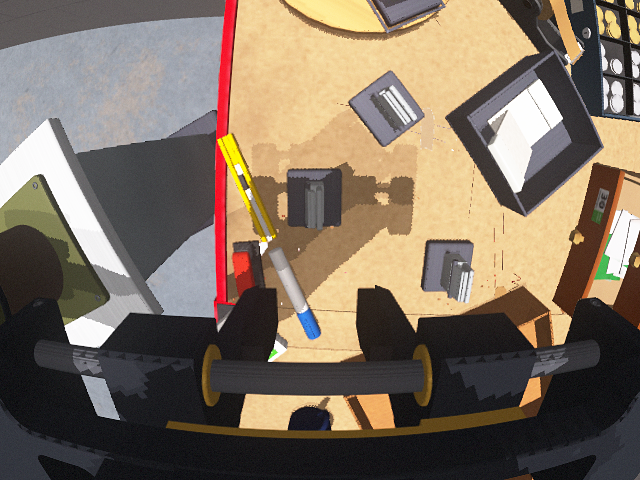

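Holder H4 is centred (column 315) and both cards lie in the tray. I'm going down onto the jaws.

Emit:
{"op": "step_arm", "data": {"steps": [[-0.2, -0.1, 5, 0, 0, 0, 0.2], [0, 0, 5, 0, 0, 0, 0.2], [0, 0, 5, 0, 0, 0, 0.2], [0, 0, 4.5, 0, 0, 0, 0.2], [0, 0, 2.2, 0, 0, 0, 0.2], [0, 0, 0.6, 0, 0, 0, 0.5], [0, 0, 0, 0, 0, 0, 1], [0, 0, 0, 0, 0, 0, 1]], "force": 30}}

```text
clock: 39.85
tool_pos: [0.4206, -0.1013, 0.0633]
eef_rot: [0.847, 0.531, 0.0, -0.0]
contact_force: [0.3, -0.0, -3.2]
opening: 0.206
finger_force: 30.0
```

Emit:
{"op": "step_arm", "data": {"steps": [[0, 0, 0, 0, 0, 0, 1], [0, 0, 0, 0, 0, 0, 1], [0, 0, -3, 0, 0, 0, 1], [0, 0, -5, 0, 0, 0, 1], [0, 0, -5, 0, 0, 0, 1], [0, 0, 0, 0, 0, 0, 1]]}}

```text
clock: 40.6
tool_pos: [0.4214, -0.1019, 0.1961]
eef_rot: [0.848, 0.53, 0.002, 0.001]
contact_force: [-0.4, -0.3, -3.1]
opening: 0.21
finger_force: 30.0
```

```bash
python3 - <<'E'
from plant import r
from h import *
print(go(r,[.415,-.417,.20],64.5),r.get_state()["contact_force"])
E
```

```text
('at', [0.4214, -0.1019, 0.1961], np.float64(64.1), 'turn', np.float64(-0.4), 'shift', [np.float64(-28.72), np.float64(12.99), np.float64(-0.39)]) [-0.42451205 -0.33575943 -3.0967075 ]
```

Emit:
{"op": "step_arm", "data": {"steps": [[-4.8, 2.15, 0, 0, 0, 0, 1], [-4.8, 2.15, 0, 0, 0, 0, 1], [-4.8, 2.15, 0, 0, 0, 0, 1], [-4.8, 2.15, 0, 0, 0, 0, 1], [-4.8, 2.15, 0, 0, 0, 0, 1], [-4.7, 2.15, 0, 0, 0, 0, 1], [0, 0, 5, 0, 0, 0, 1], [0, 0, 3.5, 0, 0, 0, 1]]}}

```text
clock: 41.6
tool_pos: [0.4084, -0.4161, 0.1045]
eef_rot: [0.848, 0.53, -0.002, -0.002]
contact_force: [-0.2, -0.2, -2.8]
opening: 0.203
finger_force: 30.0
```

Emit:
{"op": "step_arm", "data": {"steps": [[0, 0, 0.6, 0, 0, 0, 1], [0, 0, 0.4, 0, 0, 0, 1], [0, 0, 0, 0, 0, 0, 1]]}}

```text
clock: 41.98
tool_pos: [0.4114, -0.4162, 0.0992]
eef_rot: [0.847, 0.531, -0.0, 0.0]
contact_force: [0.0, 0.5, -3.1]
opening: 0.202
finger_force: 30.0
```

Emit:
{"op": "step_arm", "data": {"steps": [[0, 0, 0.2, 0, 0, 0, 1], [0, 0, 0.1, 0, 0, 0, 1], [0, 0, 0, 0, 0, 0, 1], [0, 0, 0, 0, 0, 0, 0.4], [0, 0, 0, 0, 0, 0, 0.4], [0, 0, 0, 0, 0, 0, 0.4], [0, 0, -2, 0, 0, 0, 0.4], [0, 0, -5, 0, 0, 0, 0.4]]}}

```text
clock: 42.98
tool_pos: [0.4098, -0.4153, 0.1654]
eef_rot: [0.847, 0.531, -0.001, -0.002]
contact_force: [-0.0, -0.9, 0.0]
opening: 0.298
finger_force: 0.0
```

Emit:
{"op": "step_arm", "data": {"steps": [[0, 0, -6, 0, 0, -9, 0.2], [0, 0, -6, 0, 0, -9, 0.2], [0, 0, 0, 0, 0, -9, 0.2], [0, 0, 0, 0, 0, -9, 0.2], [0, 0, 0, 0, 0, -2.2, 0.2], [0, 0, 0, 0, 0, 0, 0.2]]}}

```text
clock: 43.72
tool_pos: [0.411, -0.4159, 0.2858]
eef_rot: [0.627, 0.779, -0.0, -0.0]
contact_force: [0.4, -0.4, -0.0]
opening: 0.401
finger_force: 0.0
```

```bash
python3 - <<'E'
from plant import r
from h import *
print(go(r,[.5325,-.0468,.27],102.6),r.get_state()["contact_force"])
s=r.snapshot("top"); cv2.imwrite("pics/t3.png",s["pixels"][130:370,160:540][:,:,::-1].repeat(2,0).repeat(2,1)); pickle.dump(s,open("t3.pkl","wb"))
E
```

```text
('at', [0.411, -0.4159, 0.2858], np.float64(102.3), 'turn', np.float64(-0.3), 'shift', [np.float64(33.37), np.float64(19.91), np.float64(1.58)]) [ 0.38512915 -0.39689761 -0.04585221]
```

View pics/t3.png

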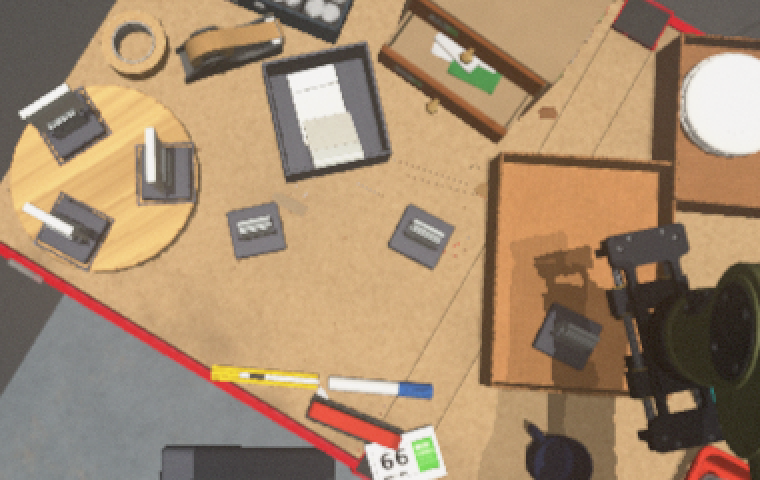

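Holder H4 stands in the carton and H1 hasn't moved (crop 257,230). Fetching H1 now.

Emit:
{"op": "step_arm", "data": {"steps": [[4.2, 2.5, 0, 0, 0, 0, 0.2], [4.2, 2.5, 0, 0, 0, 0, 0.2], [4.2, 2.5, 0, 0, 0, 0, 0.2], [4.2, 2.5, 0, 0, 0, 0, 0.2], [4.2, 2.5, 0, 0, 0, 0, 0.2], [4.2, 2.5, 0, 0, 0, 0, 0.2], [4.2, 2.5, 0, 0, 0, 0, 0.2], [4, 2.4, 0, 0, 0, 0, 0.2]]}}

```text
clock: 44.78
tool_pos: [0.5343, -0.0454, 0.2855]
eef_rot: [0.627, 0.779, -0.0, -0.0]
contact_force: [-0.8, -0.7, -0.1]
opening: 0.4
finger_force: 0.0
```

Emit:
{"op": "step_arm", "data": {"steps": [[0, 0, 0, 0, 0, 0, 0.2], [0, 0, 0, 0, 0, 0, 0.2]]}}

```text
clock: 45.02
tool_pos: [0.5336, -0.0478, 0.2851]
eef_rot: [0.627, 0.779, -0.001, -0.001]
contact_force: [0.8, -0.6, 0.2]
opening: 0.4
finger_force: 0.0
```

```bash
python3 - <<'E'
from plant import r
from h import *
print(go(r,[.5325,-.0468,.062],102.6))
s=r.snapshot("wrist"); cv2.imwrite("pics/w4.png",s["pixels"][100:340,160:480,::-1])
E
```

```text
('at', [0.5336, -0.0478, 0.2851], np.float64(102.3), 'turn', np.float64(-0.3), 'shift', [np.float64(0.13), np.float64(-0.09), np.float64(22.31)])
```

View pics/w4.png

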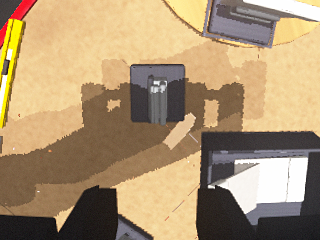

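Emit:
{"op": "step_arm", "data": {"steps": [[0.1, -0.1, 5, 0, 0, 0, 0.2], [0, 0, 5, 0, 0, 0, 0.2], [0, 0, 5, 0, 0, 0, 0.2], [0, 0, 4.5, 0, 0, 0, 0.2], [0, 0, 2.1, 0, 0, 0, 0.2], [0, 0, 0.6, 0, 0, 0, 0.5], [0, 0, 0, 0, 0, 0, 1], [0, 0, 0, 0, 0, 0, 1]]}}

```text
clock: 46.08
tool_pos: [0.5329, -0.0467, 0.0642]
eef_rot: [0.627, 0.779, 0.0, 0.0]
contact_force: [0.7, 0.7, -2.4]
opening: 0.144
finger_force: 30.0
```

Emit:
{"op": "step_arm", "data": {"steps": [[0, 0, 0, 0, 0, 0, 1], [0, 0, 0, 0, 0, 0, 1], [0, 0, -3, 0, 0, 0, 1], [0, 0, -5, 0, 0, 0, 1], [0, 0, -5, 0, 0, 0, 1], [0, 0, -3, 0, 0, 0, 1], [0, 0, 0, 0, 0, 0, 1]]}}

```text
clock: 46.95
tool_pos: [0.5336, -0.046, 0.2251]
eef_rot: [0.627, 0.779, 0.001, 0.001]
contact_force: [-0.1, 0.9, -4.9]
opening: 0.14
finger_force: 30.0
```

```bash
python3 - <<'E'
from plant import r
from h import *
print(go(r,[.545,-.42,.20],102.6),r.get_state()["contact_force"])
E
```

```text
('at', [0.5336, -0.046, 0.2251], np.float64(102.4), 'turn', np.float64(-0.2), 'shift', [np.float64(-36.75), np.float64(-7.05), np.float64(2.51)]) [-0.05360834  0.9241965  -4.88611932]
```

Emit:
{"op": "step_arm", "data": {"steps": [[-4.6, -0.9, 0, 0, 0, 0, 1], [-4.6, -0.9, 0, 0, 0, 0, 1], [-4.6, -0.9, 0, 0, 0, 0, 1], [-4.6, -0.9, 0, 0, 0, 0, 1], [-4.6, -0.9, 0, 0, 0, 0, 1], [-4.6, -0.9, 0, 0, 0, 0, 1], [-4.6, -0.9, 0, 0, 0, 0, 1], [-4.6, -0.8, 0, 0, 0, 0, 1]]}}

```text
clock: 47.95
tool_pos: [0.5408, -0.4223, 0.2203]
eef_rot: [0.627, 0.779, -0.001, -0.002]
contact_force: [1.5, 0.7, -2.5]
opening: 0.141
finger_force: 30.0
```

```bash
python3 - <<'E'
from plant import r
from h import *
print(go(r,[.545,-.42,.099],102.6),r.get_state()["contact_force"],r.get_state()["opening"])
s=r.snapshot("scene"); p,y=pose(r); u,v=proj(s,[p[0],p[1],p[2]-.064]).astype(int); print(u,v)
cv2.imwrite("pics/s5.png",cv2.resize(s["pixels"][v-70:v+70,u-70:u+70,::-1],None,fx=3.5,fy=3.5,interpolation=cv2.INTER_CUBIC))
E
```

```text
('at', [0.5408, -0.4223, 0.2203], np.float64(102.4), 'turn', np.float64(-0.2), 'shift', [np.float64(0.14), np.float64(0.47), np.float64(12.13)]) [ 1.48951876  0.65613082 -2.4632929 ] 0.14111949818795003
418 169
```

View pics/s5.png

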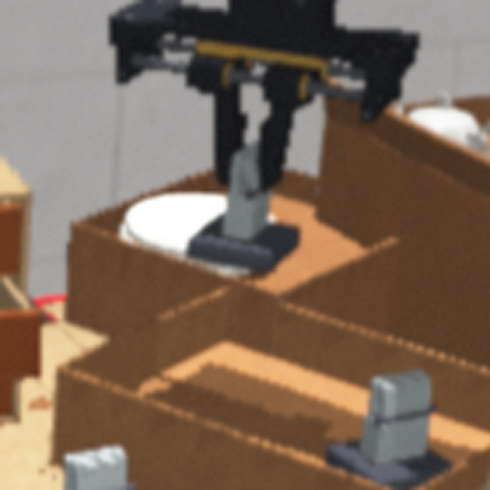

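Emit:
{"op": "step_arm", "data": {"steps": [[0, 0, 4, 0, 0, 0, 1], [0, 0, 4, 0, 0, 0, 1], [0, 0, 3, 0, 0, 0, 1], [0, 0, 0.5, 0, 0, 0, 1], [0, 0, 0, 0, 0, 0, 1]]}}

```text
clock: 48.62
tool_pos: [0.5419, -0.4206, 0.1076]
eef_rot: [0.627, 0.779, -0.0, -0.001]
contact_force: [-0.3, -0.4, -2.3]
opening: 0.144
finger_force: 30.0
```

Emit:
{"op": "step_arm", "data": {"steps": [[0, 0, 0.4, 0, 0, 0, 1], [0, 0, 0.4, 0, 0, 0, 1], [0, 0, 0.2, 0, 0, 0, 1], [0, 0, 0, 0, 0, 0, 1]]}}

```text
clock: 49.12
tool_pos: [0.542, -0.4211, 0.0983]
eef_rot: [0.627, 0.779, -0.0, -0.0]
contact_force: [0.3, 0.1, -3.4]
opening: 0.143
finger_force: 30.0
```

Emit:
{"op": "step_arm", "data": {"steps": [[0, 0, 0.1, 0, 0, 0, 1], [0, 0, 0.1, 0, 0, 0, 1], [0, 0, 0, 0, 0, 0, 1], [0, 0, 0, 0, 0, 0, 0.4], [0, 0, 0, 0, 0, 0, 0.4], [0, 0, 0, 0, 0, 0, 0.4], [0, 0, -2, 0, 0, 0, 0.4], [0, 0, -5, 0, 0, 0, 0.4]]}}

```text
clock: 50.12
tool_pos: [0.5391, -0.4208, 0.1645]
eef_rot: [0.627, 0.779, -0.002, -0.004]
contact_force: [0.1, -0.9, 0.0]
opening: 0.3
finger_force: 0.0
```

Emit:
{"op": "step_arm", "data": {"steps": [[0, 0, -5, 0, 0, 0, 0.4], [0, 0, -5, 0, 0, 0, 0.4], [-5, -2, 0, 0, 0, 0, 0.4], [-5, -2, 0, 0, 0, 0, 0.4], [0, 0, 0, 0, 0, 0, 0.4]]}}

```text
clock: 50.75
tool_pos: [0.5203, -0.5332, 0.2654]
eef_rot: [0.631, 0.776, -0.002, -0.001]
contact_force: [-0.3, -0.2, -0.3]
opening: 0.302
finger_force: 0.0
```

```bash
python3 - <<'E'
from plant import r
from h import *
s=r.snapshot("top"); cv2.imwrite("pics/t4.png",s["pixels"][130:370,160:540][:,:,::-1].repeat(2,0).repeat(2,1))
print(pose(r))
E
```

```text
(array([ 0.52215466, -0.52944541,  0.26564261]), np.float64(102.09678801766191))
```

View pics/t4.png

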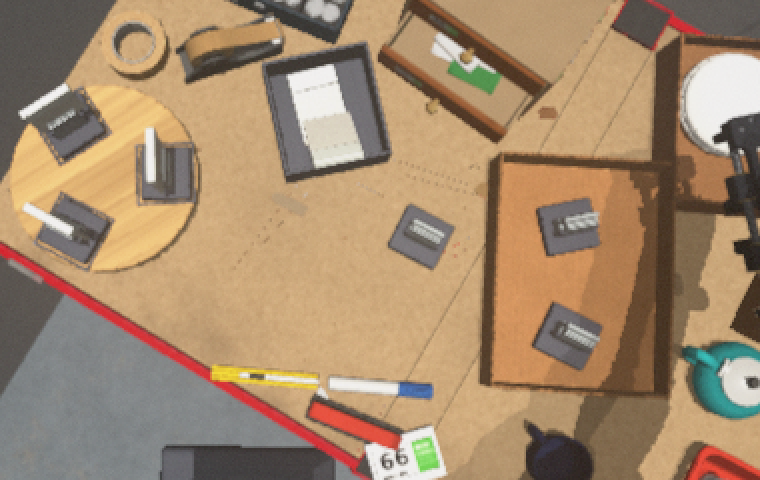

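Everything is in place: three holders square on the disc, two upright in the carton at crop (568,227) and (568,335), both cards in the tray at (325,115), and the cardless holder untouched at (421,236).

```bash
python3 -c "
from plant import r
print(r.finish_job())"
```

```text
the job is handed in; nothing more can be done
None
```

The job is handed in, though `finish_job` returned no verdict: three sound holders stand on their marks by their cards, two weak holders are upright in the carton with their cards in the tray, and the cardless holder was left where it stood.

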